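# Put the taper wedge back with its mate under the flush hatch

## Task

Put the loose steel taper wedge back with its mate in the pit of the low steel tool box: press the tail of the recessed ring pull so that the ring flips up, lift the flush hatch by the ring and lay it fully open against its stop, then lay the wedge squarely on top of its mate the other way round (thick end over thin end), so that the pair makes one level block and nothing fouls the hatch. Shut the hatch flush again and fold the ring down flat into its cup, so that sheets can slide over the deck; leave the other things on the worktop where they lie.

Things in the scene. Friction and masses are not known exactly. Their poses are not given: they have to be found in the camera images.
- deck_box: Low grey steel box fixed to the worktop, 220 (x) x 206 (y) x 74 high; origin at the centre of its underside, x from the front (robot side) to the hinge side at the back, y to the left. The deck (top face) is 74 above the worktop. A steel hatch closes a pit 163 (x) x 151 (y) centred in the deck; the pit's floor is 8 above the worktop (66 below the deck).
- hatch (a joint): Angle of the hatch, rad: 0 = shut and flush, grows as the front edge rises, stop at 1.75 (just past upright, leaning back). Plate 159 long (x) x 148 wide (y) x 6 thick, 0.5 kg. The hinge is stiff: it stays at any angle, and takes 0.5 N m to turn besides the weight (0.4 N m when level). No edge can be gripped while shut (gap 1 all round).
- hatch_hinge (a point): Middle of the hatch's hinge axis, which runs along the box's y; 81 behind the box's centre and 3.5 below the deck.
- hatch_edge (a point): Middle of the hatch's free (front) edge, on its top face: when shut, 161 in front of the hinge axis and 3.5 above it; moves with the hatch.
- ring (a joint): Angle of the D-shaped ring pull against the hatch, rad: 0 = flat and flush in its cup, grows as the loop rises, stop at 1.05; it stays where it is left. Its pivot runs along the hatch's y, 88 in front of the hinge axis, 4.5 below the hatch's top face. Loop of 9 round bar, 31 x 35 inside, on the front side of the pivot. Cup 96 (x) x 58 (y) x 22 deep, from 48 to 144 in front of the hinge axis.
- ring_bar (a point): Centre of the loop's cross bar (9 thick, straight for 24 along the hatch's y), 44 from the ring's pivot; flat: 4.5 below the hatch's top face. Can be pinched from above, across the bar, once the loop is up.
- ring_tail (a point): The place to press: on the top face of the ring's thumb tail, 13 behind the pivot (towards the hinge). The tail is 19 long, 30 wide. Pressing it down raises the loop: a fingertip whose near side is 6 behind the pivot flips it to about 1 rad when it goes 9 to 11 below the hatch's face, with 4 to 10 N.
- wedge_mid (a point): Centre of the loose steel taper wedge, right of the box on the worktop: 110 long (x), 40 wide (y), sides upright, 9 thick at one end and 27 at the other (underside level, top sloping 0.162 rad), 0.4 to 0.6 kg. This point is half-way along and across, 9 above the underside, half-way up. The x axis points to the thick end; the centre of mass is 9 towards the thick end.
- wedge: The same loose wedge; origin in the middle of its underside, x axis to the thick end. Laid on its mate, it lies tilted by 0.162 rad, so that its upper face is level.
- wedge_thick (a point): Middle of the loose wedge's thick end face, 55 from its middle, 13.5 above its underside.
- mate: The mate: the same wedge, lying loose on the floor of the pit near its middle, long side along the box's x, thick end to the front. Origin in the middle of its underside, x axis to its thick end. With the wedge rightly laid on it the pair is 36 high; 42 are free under the ring's cup. Thick on thick is too high to shut the hatch.
- caliper: Bystander: steel sliding caliper with a small display, 65x225x15, lies right of the box; leave it.
- stubby_driver: Bystander: stubby screwdriver with a ball handle, 35x85x33, to the left in front of the box; leave it.
- square: Bystander: small machinist square, 91x70x14, left of the box; leave it.
- nut: Bystander: single hexagon nut, 22x19x10, beside the loose wedge; leave it.
- spanner: Bystander: combination spanner, 36x185x8, behind the box at the right; leave it.

How it is judged:
By the outcome, as a careful person would: the job done as asked, in the order asked, and still so for the second after the job is handed in, with the robot touching nothing.
It also fails if it takes over 72 s, if anything falls off the work surface, if the arm or the gripper's body presses on something with over 40 N, if the wrist force passes 120 N, or if a joint passes its speed limit or range.

## Robot

A 6-joint arm with a two-finger parallel gripper is mounted at the origin on a cart in front of the work surface, level with it; the furniture and walls round the work are solid. World frame = base frame: x ahead of the robot, y to its left, z up, the work surface at z = 0. Lengths are in m, angles in rad, forces in N, time in s.
With the tool pointing down it reaches from about 0.225 to 0.875 m from the base axis. Payload 3.4 kg.
Tool frame: the origin (TCP) lies midway between the tips of the shut fingers; the grasp point (between the pads) lies 19 mm behind it (manip.pinch_z is the z of the grasp point in the tool frame, in m); z points along the fingers, x is the direction in which the jaws open and shut, and the axes are right-handed (so a half turn about z gives the same grasp; the last joint's range is limited). The gripper opens to 85 mm and grips with 20 to 120 N. Pads are 22 mm wide; open, the fingers measure 114 mm over their backs; the gripper's body (76 mm by 85 mm) begins 54 mm behind the grasp point. The pads swing forward as they close: fully open they stand 13 mm farther back than shut.
Start: joints at [-1.458, 0.276, 1.505, -0, 1.361, -0.121], TCP at [0.133, -0.559, 0.231] pointing down, gripper open.
Joint ranges: [-2.89, 2.89], [-0.75, 2.08], [0.22, 2.7], [-1.18, 4.32], [0.11, 2.71], [-2.7, 2.7]. Speed limits (rad/s): [2.57, 2.57, 3.14, 3.14, 3.14, 3.14].

## Interface

Orientations are given as a unit quaternion [w, x, y, z].
In Python, from rig import manip gives the robot as it stands. The module is installed in compiled form; this text tells all that it offers.
- The arm moves only by the tool drive_tool, never from a script. Its argument "steps" is a list of rows, each a list of 5 numbers: the shift along the tool's x, y, z in mm, then the turn about the tool's z in rad, then the gripper command: -1 is shut, 1 is fully open, values between are in proportion. A call has 1 to 5 rows; each row is the pose to reach, as a shift and turn from the pose measured when the call began, along the tool's axes at that moment; what a row does not reach only later rows make up. A row lasts 1/10 s, in which the tool goes at most 50 mm and 8.59 degrees, less where a joint would pass 70% of its speed; a pose out of reach is approached as far as the arm can. A call with a gripper value outside its range is refused whole. The fingers move at their own pace and stop on an object; "squeeze" is the grip in N (left out, the last holds). Time passes only in rows, so rows that repeat a pose let the fingers close. It gives the time, the measured TCP pose, the force and the opening at its end, in the units of the state.
- manip.get_state(): the state, without advancing time (a new reading comes with each control period).
- manip.get_image(name): name is "scene" or "top" or "wrist"; returns the picture (420x560x3 uint8, blue, green, red); there is no depth.
- manip.get_calibration(name): a dict with "camera_matrix" (3x3 intrinsics, pixels), "distortion" ([k1, k2, p1, p2, k3] as OpenCV has them; the pictures are not rectified), "rvec" (rotation vector, rad) and "tvec" (3), from world to camera coordinates, as OpenCV has them. Camera axes: x right, y down, z forward; pixel columns grow to the right and rows downward; lengths in m; the calibration is good to about 2 mm. A picture is of the moment at which its call begins: read the wrist's pose just before it. get_calibration takes no time and is no camera call; for the wrist camera it gives the pose at the moment of the call.
- manip.sign_off(): hands the job in, once; it reports no verdict.
Trained networks look in the newest picture that a camera, given by its name, has taken for a name from the list of things; names that differ only in an ending like _2 or _b are one class to them, and where a whole thing is asked for, a point or a joint stands for the part that bears it (a point fixed in the world has none). Each returns a list of dicts, best first, with "conf" (0 to 1); they miss things now and then, are a little off and sometimes report something else, mostly with a low value. They report only what shows in the picture. A call takes as long as a camera call.
- manip.masks_of(camera, name): "pixels" (420x560 bool, what is visible of it) and "location" ([column, row] in pixels, amid what is visible of it).
The state is a dict: "clock": time; "qpos": joint angles; "qd": joint speeds; "effort": joint torques, N m; "position": TCP position; "ee_rot": TCP orientation; "contact_force": force on the tool from outside, world axes, zero at the start; "moment": the same for the moment, N m; "width": finger opening in m.
Only numpy, scipy, OpenCV 4.12 (cv2) and the standard library are available. Lean on these libraries where they do the work, as an engineer would, in place of code of your own. Each camera call takes 0.05 s, during which the arm holds its last target.

## Working session

There is one attempt and no reset: what is moved stays moved. The work goes in short steps, Python scripts to look and compute and a tool call to move; the robot and the scene stay as the last step left them, time stands still between calls to the robot, and variables do not carry over. Pictures are saved under pics/ and viewed, and the job is handed in when it is done.

Besides the shell and the picture viewer there is one more tool, called after "Emit:" as a command line: name --pt "numbers of a row" for each row, then --argument value for the rest. drive_tool: Moves the arm, as the interface text tells. Its arguments: {"type":"object","properties":{"steps":{"type":"array","items":{"type":"array","items":{"type":"number"}}},"squeeze":{"type":"number"}},"required":["steps"]}

```bash
mkdir -p pics; ls; cat > h.py <<'E'
import numpy as np, cv2
from rig import manip
from scipy.spatial.transform import Rotation as R
def snap(n,f):
    im=manip.get_image(n); cv2.imwrite('pics/'+f,im); return im
def rays(cam,pts,cal=None):
    c=cal or manip.get_calibration(cam)
    K=np.array(c["camera_matrix"]);d=np.array(c["distortion"])
    Rm=cv2.Rodrigues(np.array(c["rvec"],float))[0];t=np.array(c["tvec"],float).ravel()
    u=cv2.undistortPoints(np.array(pts,float).reshape(-1,1,2),K,d).reshape(-1,2)
    D=np.c_[u,np.ones(len(u))]@Rm
    return -Rm.T@t, D/np.linalg.norm(D,axis=1)[:,None]
def onz(cam,pts,z,cal=None):
    o,D=rays(cam,pts,cal); return o+D*((z-o[2])/D[:,2])[:,None]
def proj(cam,P,cal=None):
    c=cal or manip.get_calibration(cam)
    return cv2.projectPoints(np.array(P,float).reshape(-1,1,3),np.array(c["rvec"],float),np.array(c["tvec"],float),np.array(c["camera_matrix"]),np.array(c["distortion"]))[0].reshape(-1,2)
def tri(obs):
    A=np.zeros((3,3));b=np.zeros(3)
    for o,d in obs:
        M=np.eye(3)-np.outer(d,d);A+=M;b+=M@o
    p=np.linalg.solve(A,b); return p,[np.linalg.norm((np.eye(3)-np.outer(d,d))@(p-o)) for o,d in obs]
def Rt(s): 
    q=s["ee_rot"]; return R.from_quat([q[1],q[2],q[3],q[0]]).as_matrix()
E
python3 - <<'E'
from h import *
np.set_printoptions(precision=4,suppress=True)
s=manip.get_state();print(s);print(Rt(s),manip.pinch_z)
for n in("scene","top","wrist"): snap(n,n+'0.png'); o,_=rays(n,[[280,210]]);print(n,o)
for n in("deck_box","hatch","ring","wedge","nut","caliper","mate"):
  for c in("top","scene"):
    for m in manip.masks_of(c,n)[:2]:
        l=m["location"];print(n,c,m["conf"],l,onz(c,[l],0.0))
E
```

```text
pics
{'clock': 0.0, 'qpos': array([-1.458 ,  0.2766,  1.5062,  0.    ,  1.3607, -0.121 ]), 'qd': array([ 0.001 , -0.0002, -0.0006, -0.0001,  0.0003, -0.001 ]), 'effort': array([  0.0014, -41.6765, -24.5804,  -0.0006,   0.0109,  -0.    ]), 'position': array([ 0.1331, -0.5588,  0.2304]), 'ee_rot': array([-0.0007,  0.7848, -0.6198, -0.0007]), 'contact_force': array([ 1.025 ,  0.0913, -0.1705]), 'moment': array([ 0.064 ,  0.0069, -0.0646]), 'width': 0.08545441726499535}
[[ 0.2317 -0.9728 -0.0002]
 [-0.9728 -0.2317  0.0018]
 [-0.0018 -0.0002 -1.    ]] -0.0187
scene [0.0108 0.9349 0.837 ]
top [0.337  0.1443 1.2393]
wrist [ 0.2032 -0.5441  0.373 ]
deck_box top 0.82 [218.2, 234.2] [[0.4682 0.2847 0.    ]]
deck_box top 0.24 [323.5, 185.9] [[0.5961 0.0187 0.    ]]
deck_box scene 0.84 [269.7, 260.6] [[0.4696 0.2462 0.    ]]
hatch top 0.72 [218.2, 230.6] [[0.4773 0.285  0.    ]]
hatch scene 0.86 [263.5, 249.6] [[0.5055 0.2221 0.    ]]
ring top 0.58 [221.2, 233.0] [[0.4713 0.2773 0.    ]]
ring scene 0.78 [271.8, 246.2] [[0.4947 0.1991 0.    ]]
wedge top 0.83 [332.3, 245.3] [[ 0.4438 -0.003   0.    ]]
wedge top 0.52 [217.5, 234.9] [[0.4664 0.2865 0.    ]]
wedge scene 0.93 [321.4, 210.8] [[ 0.4588 -0.0052  0.    ]]
caliper top 0.62 [279.0, 124.7] [[0.7579 0.1348 0.    ]]
caliper scene 0.85 [211.3, 198.9] [[0.7567 0.1317 0.    ]]
caliper scene 0.36 [316.0, 322.0] [[0.2775 0.3463 0.    ]]
mate scene 0.22 [324.5, 210.9] [[ 0.4512 -0.0099  0.    ]]
```

View pics/scene0.png

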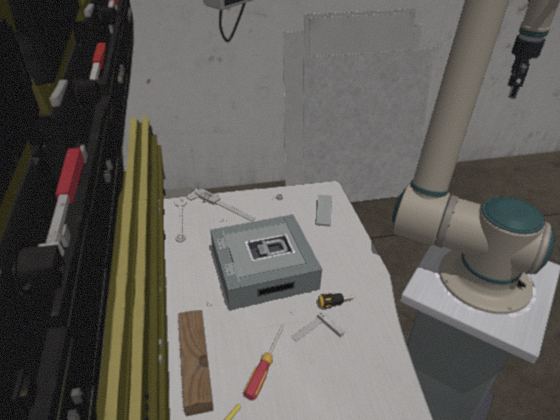

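View pics/top0.png

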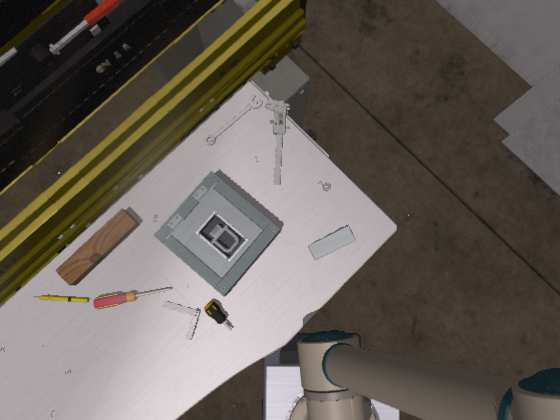

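View pics/wrist0.png

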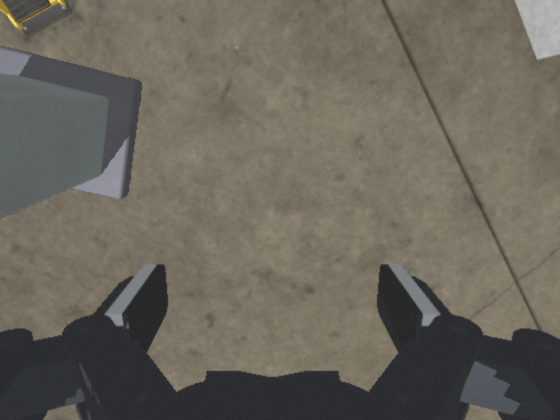

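```bash
python3 - <<'E'
import cv2
a=cv2.imread('pics/top0.png');cv2.imwrite('pics/tz.png',cv2.resize(a[160:305,145:365],None,fx=3.6,fy=3.6,interpolation=3))
a=cv2.imread('pics/scene0.png');cv2.imwrite('pics/sz.png',cv2.resize(a[180:320,190:360],None,fx=4.2,fy=4.2,interpolation=3))
E
```

```text
(no output)
```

View pics/tz.png

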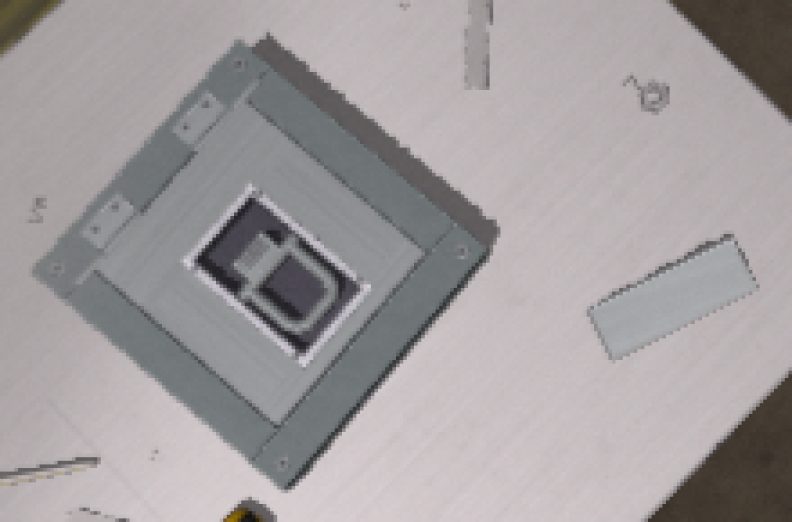

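View pics/sz.png

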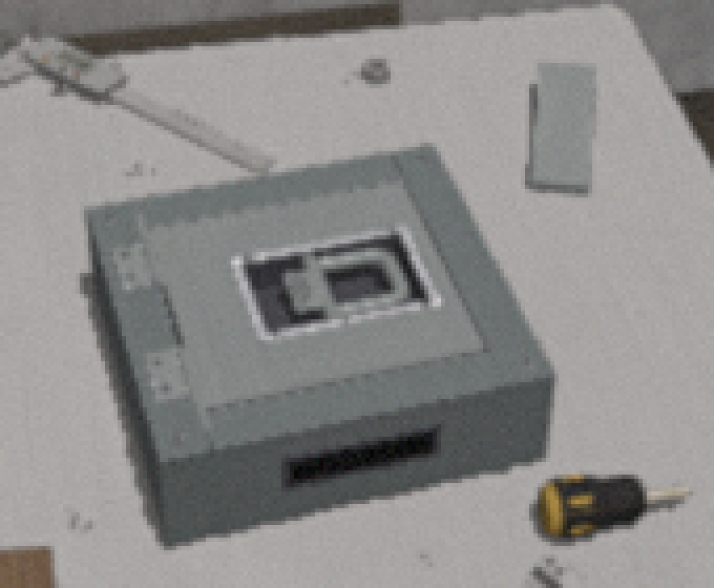

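```bash
cat > fit.py <<'E'
from h import *
from scipy.optimize import least_squares
np.set_printoptions(precision=4,suppress=True)
# order FR, FL, BL, BR   box coords
L=np.array([[-.11,-.103,.074],[-.11,.103,.074],[.11,.103,.074],[.11,-.103,.074]])
t=np.array([[490,243],[285,488],[35,270],[245,40]])/3.6+[145,160]
s=np.array([[435,147],[553,377],[160,465],[90,212],[548,462],[165,545]])/4.2+[190,180]
Ls=np.vstack([L,[-.11,.103,0],[.11,.103,0]])
ct,cs=manip.get_calibration("top"),manip.get_calibration("scene")
def W(p,P):
    c,S=np.cos(p[2]),np.sin(p[2]);P=np.array(P);return np.c_[p[0]+c*P[:,0]-S*P[:,1],p[1]+S*P[:,0]+c*P[:,1],P[:,2]+p[3]]
f=lambda p:np.r_[(proj("top",W(p,L),ct)-t).ravel(),(proj("scene",W(p,Ls),cs)-s).ravel()]
if __name__=="__main__":
  for y0 in(0.6,-.6,1.2):
    r=least_squares(f,[.47,.28,y0,0]);print(r.x,r.cost);print(r.fun.reshape(-1,2))
  w=np.array([[733,235],[757,287],[613,360],[587,312]])/3.6+[145,160]
  print(onz("top",w,0.02,ct));
  w=np.array([[540,63],[596,68],[592,192],[530,188]])/4.2+[190,180]
  print(onz("scene",w,0.02,cs));
E
python3 fit.py
```

```text
[ 0.4668  0.2766  0.8796 -0.0064] 4.844532692930191
[[ 0.4814  1.2414]
 [ 0.4769  0.0272]
 [ 0.2732 -0.145 ]
 [-0.5024 -0.5539]
 [-0.2043 -0.4989]
 [ 0.3404 -0.3151]
 [ 0.0534 -0.9043]
 [-0.7793 -0.7437]
 [-0.8764  0.8962]
 [ 0.4728  1.6588]]
[ 0.4668  0.2766  0.8796 -0.0064] 4.844532692930416
[[ 0.4814  1.2414]
 [ 0.4769  0.0272]
 [ 0.2732 -0.145 ]
 [-0.5024 -0.5539]
 [-0.2043 -0.4989]
 [ 0.3404 -0.3151]
 [ 0.0534 -0.9043]
 [-0.7793 -0.7437]
 [-0.8764  0.8962]
 [ 0.4728  1.6588]]
[ 0.4668  0.2766  0.8796 -0.0064] 4.844532692930276
[[ 0.4814  1.2414]
 [ 0.4769  0.0272]
 [ 0.2732 -0.145 ]
 [-0.5024 -0.5539]
 [-0.2043 -0.4989]
 [ 0.3404 -0.3151]
 [ 0.0534 -0.9043]
 [-0.7793 -0.7437]
 [-0.8764  0.8962]
 [ 0.4728  1.6588]]
[[ 0.4926 -0.0416  0.02  ]
 [ 0.4567 -0.0577  0.02  ]
 [ 0.4053  0.0416  0.02  ]
 [ 0.4379  0.0595  0.02  ]]
[[ 0.4911 -0.0429  0.02  ]
 [ 0.4558 -0.0601  0.02  ]
 [ 0.3954  0.0589  0.02  ]
 [ 0.4304  0.0782  0.02  ]]
```

```bash
cat > go.py <<'E'
import sys
from h import *
# go.py x y z(mm) yaw(deg)
def plan(P,yaw):
    s=manip.get_state();M=Rt(s);p=s["position"]
    d=M.T@(np.array(P)-p)*1000
    y0=np.arctan2(M[1,0],M[0,0]); turn=-((np.radians(yaw)-y0+np.pi)%(2*np.pi)-np.pi)
    n=max(np.linalg.norm(d)/50,abs(np.degrees(turn))/8.59)
    print("t%.2f at"%s["clock"],(p*1000).round(1),"yaw %.1f"%np.degrees(y0),"w %.1f"%(s["width"]*1000),"F",s["contact_force"].round(1))
    print("shift",d.round(1),"turn %.3f"%turn,"rows>=%.1f"%n)
    if n>5:
        f=5/n; print(" 5-row part",(d*f).round(1),"turn %.3f"%(turn*f))
if __name__=="__main__":
    a=[float(x) for x in sys.argv[1:]]; plan(np.array(a[:3])/1000,a[3])
E
python3 go.py 340 -20 230 -60
```

```text
t0.85 at [ 133.3 -559.4  231.4] yaw -76.6 w 85.5 F [ 0.1  0.3 -0.2]
shift [-476.8 -326.1    1.3] turn -0.290 rows>=11.6
 5-row part [-206.4 -141.1    0.6] turn -0.125
```

Emit:
drive_tool --pt "-206 -141 0 -0.125 1" --pt "-206 -141 0 -0.125 1" --pt "-206 -141 0 -0.125 1" --pt "-206 -141 0 -0.125 1" --pt "-206 -141 0 -0.125 1"

```text
clock: 1.35
position: [0.223, -0.3245, 0.2314]
ee_rot: [-0.0, 0.822, -0.57, 0.0]
contact_force: [2.1, 0.3, 0.4]
width: 0.0853
```

```bash
python3 go.py 340 -20 230 -60
```

```text
t1.35 at [ 223.  -324.5  231.4] yaw -69.5 w 85.3 F [2.1 0.3 0.4]
shift [-244.2 -216.2    1.3] turn -0.166 rows>=6.5
 5-row part [-187.2 -165.7    1. ] turn -0.127
```

Emit:
drive_tool --pt "-244 -216 0 -0.166 1" --pt "-244 -216 0 -0.166 1" --pt "-244 -216 0 -0.166 1" --pt "-244 -216 0 -0.166 1" --pt "-244 -216 0 -0.166 1"

```text
clock: 1.85
position: [0.3124, -0.0911, 0.2318]
ee_rot: [-0.0, 0.866, -0.5, 0.001]
contact_force: [0.9, -0.0, 0.2]
width: 0.0855
```

```bash
python3 - <<'E'
from h import *
import json
c=manip.get_calibration("wrist");im=snap("wrist","w1.png")
np.save('w1cal.npy',c,allow_pickle=True)
cv2.imwrite('pics/w1b.png',im)
E
python3 go.py 473 285 200 -39.6
```

```text
t1.90 at [314.3 -82.1 231.7] yaw -59.4 w 85.3 F [1.  3.1 0.1]
shift [-235.2 -323.1   35.3] turn -0.346 rows>=8.0
 5-row part [-146.6 -201.3   22. ] turn -0.216
```

View pics/w1.png

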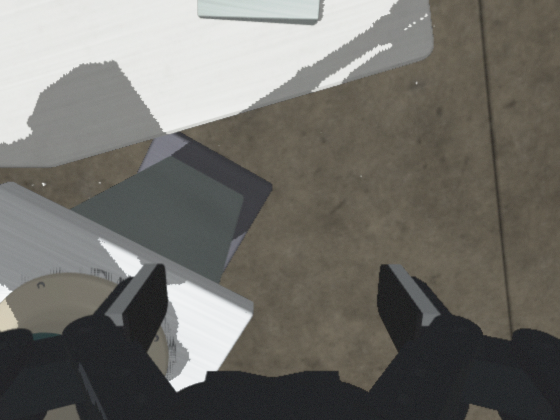

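Emit:
drive_tool --pt "-235 -323 35 -0.346 -1" --pt "-235 -323 35 -0.346 -1" --pt "-235 -323 35 -0.346 -1" --pt "-235 -323 35 -0.346 -1" --pt "-235 -323 35 -0.346 -1"

```text
clock: 2.4
position: [0.4104, 0.1383, 0.2126]
ee_rot: [-0.004, 0.941, -0.338, 0.002]
contact_force: [1.6, -1.0, -0.3]
width: 0.0121
```

```bash
python3 go.py 473 285 200 -39.6
```

```text
t2.40 at [410.4 138.3 212.6] yaw -39.5 w 12.1 F [ 1.6 -1.  -0.3]
shift [ -45.1 -152.8   14.1] turn 0.001 rows>=3.2
```

Emit:
drive_tool --pt "-45 -153 14 0 -1" --pt "-45 -153 14 0 -1" --pt "-45 -153 14 0 -1" --pt "-45 -153 14 0 -1" --pt "-45 -153 14 0 -1"

```text
clock: 2.9
position: [0.4736, 0.2862, 0.1993]
ee_rot: [-0.004, 0.941, -0.337, 0.001]
contact_force: [0.0, -0.3, 0.1]
width: -0.0004
```

```bash
python3 - <<'E'
from h import *
s=manip.get_state();c=manip.get_calibration("wrist");im=snap("wrist","w2.png")
np.save('w2cal.npy',c,allow_pickle=True)
print(s["position"],proj("wrist",s["position"],c),c["camera_matrix"])
print(rays("wrist",[[280,210]],c))
E
```

```text
[0.47361244 0.28618483 0.19926495] [[268.26625158 268.36503652]] [[355.93834721   0.         272.01248315]
 [  0.         355.93834721 204.59640846]
 [  0.           0.           1.        ]]
(array([0.51885806, 0.33876728, 0.34220568]), array([[-0.16376338, -0.23503853, -0.95809104]]))
```

View pics/w2.png

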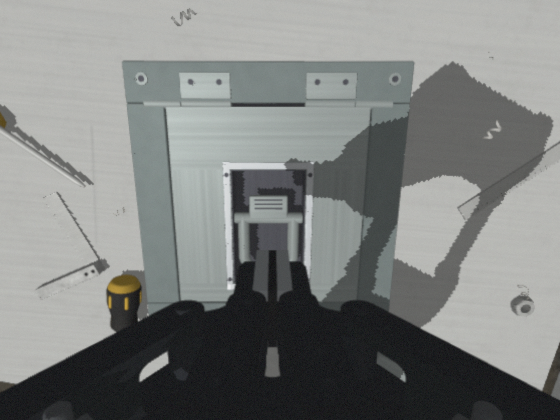

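```bash
cat > bf.py <<'E'
from h import *
from fit import W
BX=np.array([0.4668,0.2766,0.8796,0])
def tobox(P,b=BX):
    P=np.atleast_2d(P);c,s=np.cos(b[2]),np.sin(b[2]);d=P[:,:2]-b[:2]
    return np.c_[c*d[:,0]+s*d[:,1],-s*d[:,0]+c*d[:,1],P[:,2]]*1000
E
python3 - <<'E'
from bf import *
np.set_printoptions(precision=4,suppress=True)
c=np.load('w2cal.npy',allow_pickle=True).item()
px=[[123,62],[413,62],[222,163],[313,163],[231,170],[305,170],[234,217],[302,217],[168,107],[371,107],[268,197],[147,303],[390,303]]
print(np.c_[px,tobox(onz("wrist",px,.074,c))].round(1))
im=cv2.imread('pics/w2.png');cv2.imwrite('pics/w2z.png',cv2.resize(im[140:320,180:360],None,fx=3.3,fy=3.3,interpolation=3))
E
```

```text
[[ 123.    62.   108.8  104.    74. ]
 [ 413.    62.   109.8  -99.1   74. ]
 [ 222.   163.    38.1   37.2   74. ]
 [ 313.   163.    38.4  -31.7   74. ]
 [ 231.   170.    32.8   30.6   74. ]
 [ 305.   170.    33.   -25.8   74. ]
 [ 234.   217.    -4.8   29.2   74. ]
 [ 302.   217.    -4.5  -24.6   74. ]
 [ 168.   107.    78.7   74.9   74. ]
 [ 371.   107.    79.4  -72.2   74. ]
 [ 268.   197.    11.7    2.3   74. ]
 [ 147.   303.   -81.4  104.6   74. ]
 [ 390.   303.   -80.5 -101.    74. ]]
```

View pics/w2z.png

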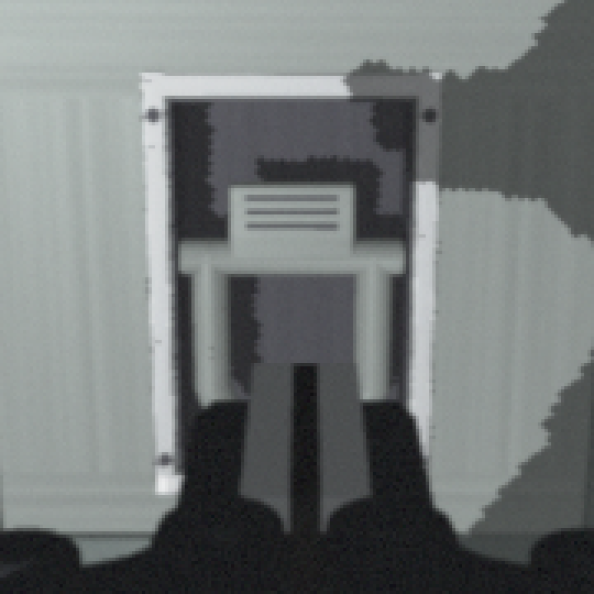

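```bash
python3 - <<'E'
from bf import *
c=np.load('w2cal.npy',allow_pickle=True).item()
p=np.array([0.47361,0.28618,0.19926]);M=Rt(manip.get_state())
for t in([0,-.011,0],[0,.011,0],[.016,-.011,0],[-.016,-.011,0]): print(t,proj("wrist",p+M@t,c))
print(tobox(p))
b=np.array([.4668-.0007*.637-.0024*.771, .2766-.0007*.771+.0024*.637,.8846,0]);print(b)
px=[[123,62],[413,62],[222,163],[313,163],[231,170],[305,170],[147,303],[390,303]]
print(tobox(onz("wrist",px,.074,c),b).round(1))
print(W(b,[[.010,0,.074]]))
E
```

```text
[0, -0.011, 0] [[268.2554 245.0917]]
[0, 0.011, 0] [[268.2818 290.7811]]
[0.016, -0.011, 0] [[305.4059 245.1777]]
[-0.016, -0.011, 0] [[231.0958 245.0194]]
[[ 11.7223   0.8599 199.26  ]]
[0.4645 0.2776 0.8846 0.    ]
[[ 110.   101.1   74. ]
 [ 109.9 -102.    74. ]
 [  39.    34.6   74. ]
 [  39.   -34.3   74. ]
 [  33.6   28.    74. ]
 [  33.6  -28.4   74. ]
 [ -80.2  102.6   74. ]
 [ -80.3 -103.    74. ]]
[[0.4708 0.2853 0.074 ]]
```

```bash
python3 go.py 471.3 286 92 -39.4
```

```text
t2.95 at [472.9 284.6 199.5] yaw -39.5 w -0.3 F [-0.6 -0.2 -0.9]
shift [ -2.1   0.7 107.5] turn -0.001 rows>=2.2
```

Emit:
drive_tool --pt "-2 0 50 0 -1" --pt "-2 0 90 0 -1" --pt "-2 0 107 0 -1" --pt "-2 0 107 0 -1"

```text
clock: 3.35
position: [0.469, 0.2833, 0.0903]
ee_rot: [-0.001, 0.941, -0.339, -0.001]
contact_force: [-0.4, 0.3, 0.1]
width: -0.0002
```

```bash
python3 - <<'E'
from bf import *
s=manip.get_state();c=manip.get_calibration("wrist");im=snap("wrist","w3.png")
np.save('w3cal.npy',c,allow_pickle=True);p=s["position"];M=Rt(s)
print(p,s["contact_force"])
for t in([0,-.011,0],[0,.011,0]): print(t,proj("wrist",p+M@t,c))
cv2.imwrite('pics/w3z.png',cv2.resize(im[60:300,160:380],None,fx=2.5,fy=2.5,interpolation=3))
E
```

```text
[0.469  0.2833 0.0903] [-0.3679  0.2635  0.0601]
[0, -0.011, 0] [[268.2729 245.0762]]
[0, 0.011, 0] [[268.359  290.7474]]
```

View pics/w3z.png

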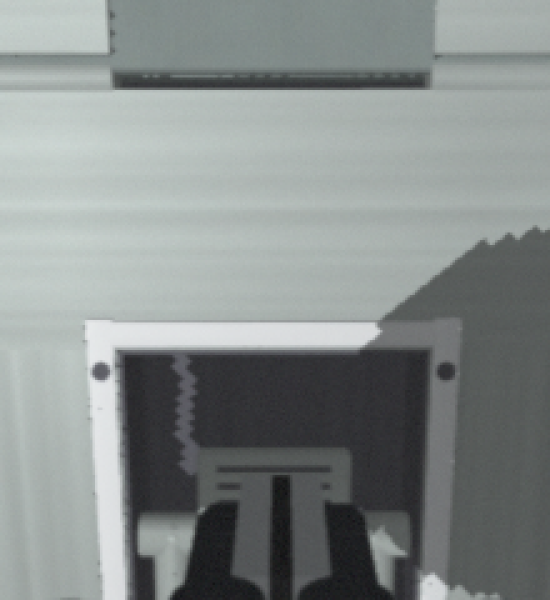

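```bash
python3 - <<'E'
from bf import *
c=np.load('w3cal.npy',allow_pickle=True).item()
b=np.array([.4645,.2776,.8846,0])
px=[[207,200],[331,200],[240,240],[300,240],[220,266],[325,266]]
print(tobox(onz("wrist",px,.074,c),b).round(1))
print(tobox(onz("wrist",[[272,250]],.0903,c),b), tobox([[.469,.2833,.0903]],b))
E
```

```text
[[ 34.   28.5  74. ]
 [ 33.8 -28.8  74. ]
 [ 14.1  13.8  74. ]
 [ 14.  -14.8  74. ]
 [  0.5  24.   74. ]
 [  0.4 -27.3  74. ]]
[[15.9487 -1.5147 90.3   ]] [[ 7.2611  0.13   90.3   ]]
```

Emit:
drive_tool --pt "-1 -5 4 0 -1" --pt "-1 -5 12 0 -1" --pt "-1 -5 16 0 -1" --pt "-1 -5 18 0 -1" --pt "-1 -5 20 0 -1"

```text
clock: 3.9
position: [0.4733, 0.2891, 0.0725]
ee_rot: [-0.003, 0.941, -0.338, 0.0]
contact_force: [-0.2, 0.5, 3.2]
width: -0.0002
```

Emit:
drive_tool --pt "0 0 3 0 -1" --pt "0 0 5 0 -1" --pt "0 0 7 0 -1" --pt "0 0 8 0 -1" --pt "0 0 9 0 -1"

```text
clock: 4.4
position: [0.4736, 0.2893, 0.0635]
ee_rot: [-0.003, 0.941, -0.338, 0.001]
contact_force: [-0.3, 0.3, 2.5]
width: 0.0002
```

```bash
python3 - <<'E'
from bf import *
im=snap("wrist","w4.png")
im=snap("scene","s4.png");cv2.imwrite('pics/s4z.png',cv2.resize(im[180:320,190:360],None,fx=4.2,fy=4.2,interpolation=3))
E
```

```text
(no output)
```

View pics/w4.png

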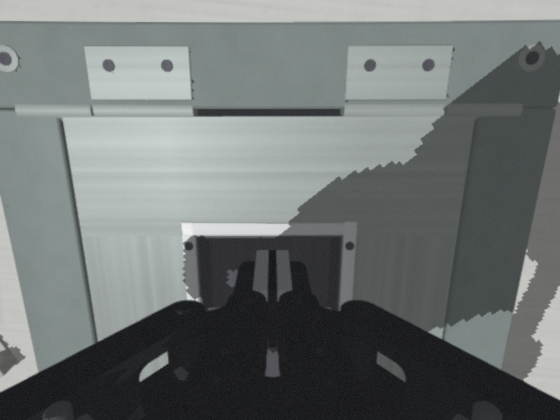

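View pics/s4z.png

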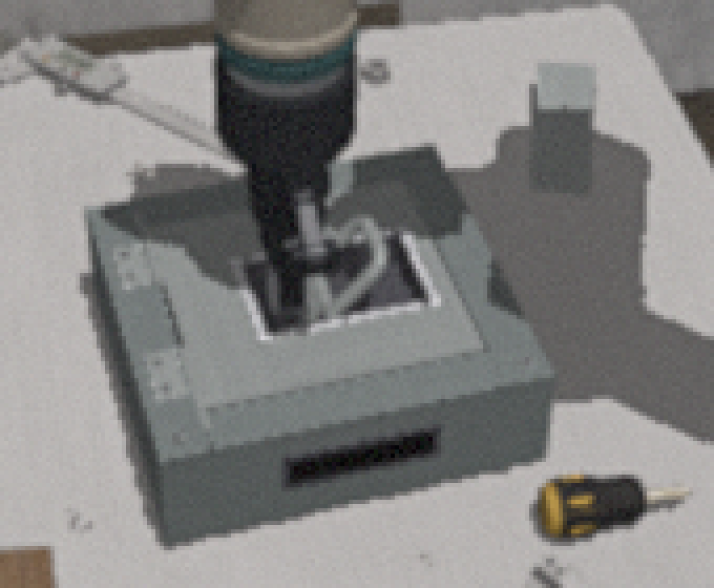

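Emit:
drive_tool --pt "0 0 1.5 0 -1" --pt "0 0 3 0 -1" --pt "0 0 4 0 -1" --pt "0 0 4 0 -1"

```text
clock: 4.9
position: [0.4738, 0.2893, 0.0592]
ee_rot: [-0.003, 0.941, -0.338, 0.001]
contact_force: [0.9, -0.0, 0.9]
width: -0.0
```

```bash
python3 - <<'E'
from bf import *
im=snap("scene","s5.png");cv2.imwrite('pics/s5z.png',cv2.resize(im[180:320,190:360],None,fx=4.2,fy=4.2,interpolation=3))
b=np.array([.4645,.2776,.8846,0])
for f in (.6,.7,.8,.9,1.0):
    P=W(b,[[-.007-.044*np.cos(f),y,.0695+.044*np.sin(f)] for y in(-.012,.012)])
    print(f,((proj("scene",P)-[190,180])*4.2).round(0).tolist())
E
```

```text
0.6 [[379.0, 229.0], [392.0, 256.0]]
0.7 [[375.0, 225.0], [387.0, 252.0]]
0.8 [[370.0, 222.0], [382.0, 249.0]]
0.9 [[364.0, 219.0], [377.0, 246.0]]
1.0 [[358.0, 217.0], [371.0, 244.0]]
```

View pics/s5z.png

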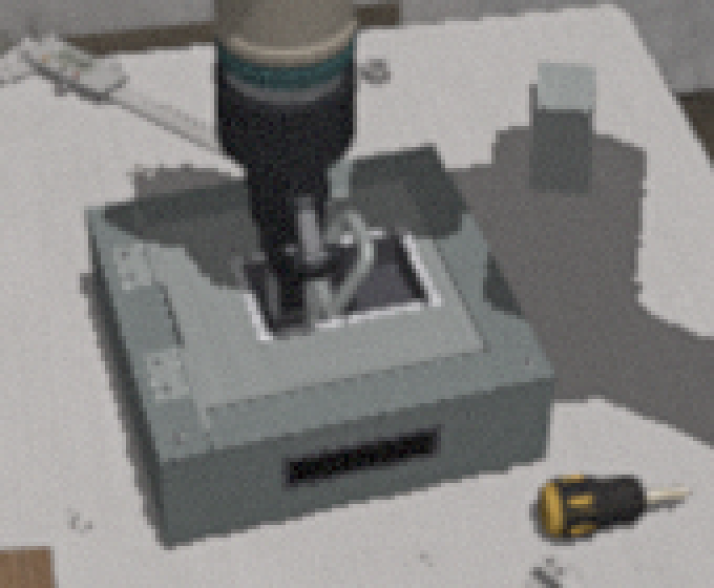

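```bash
python3 - <<'E'
from bf import *
b=np.array([.4645,.2776,.8846,0])
print(W(b,[[-.031,0.0,.0875]]))
E
python3 go.py 444.8 253.6 175 50.7
```

```text
[[0.4449 0.2536 0.0875]]
t4.95 at [473.8 289.3  59.2] yaw -39.6 w 0.1 F [ 1.4 -0.   0.8]
shift [   0.4   45.3 -116. ] turn -1.575 rows>=10.5
 5-row part [  0.2  21.6 -55.2] turn -0.750
```

Emit:
drive_tool --pt "0 0 -40 0 -1" --pt "0 0 -80 0 -1" --pt "0 30 -115 -0.3 -0.3" --pt "0 38 -115 -0.3 -0.3" --pt "0 38 -115 -0.43 -0.3"

```text
clock: 5.45
position: [0.4479, 0.2583, 0.1751]
ee_rot: [-0.002, 0.992, -0.127, 0.001]
contact_force: [0.3, 0.2, -0.1]
width: 0.03
```

```bash
python3 go.py 444.8 253.6 175 50.7
```

```text
t5.45 at [447.9 258.3 175.1] yaw -14.6 w 30.0 F [ 0.3  0.2 -0.1]
shift [-1.8  5.3  0. ] turn -1.140 rows>=7.6
 5-row part [-1.2  3.5  0. ] turn -0.750
```

Emit:
drive_tool --pt "-2 5 0 -0.75 -0.3" --pt "-2 5 0 -0.75 -0.3" --pt "-2 5 0 -0.75 -0.3" --pt "-2 5 0 -0.75 -0.3" --pt "-2 5 0 -0.75 -0.3"

```text
clock: 5.95
position: [0.4437, 0.2535, 0.1744]
ee_rot: [-0.001, 0.969, 0.245, 0.001]
contact_force: [-0.6, 0.2, -0.2]
width: 0.0299
```

Emit:
drive_tool --pt "0 0 0 -0.39 -0.3" --pt "0 0 0 -0.39 -0.3" --pt "0 0 0 -0.39 -0.3" --pt "0 0 0 -0.39 -0.3"

```text
clock: 6.35
position: [0.443, 0.2531, 0.1738]
ee_rot: [-0.001, 0.904, 0.428, 0.0]
contact_force: [-0.6, -0.3, 0.3]
width: 0.03
```

```bash
python3 go.py 444.8 253.6 175 50.7; python3 - <<'E'
from bf import *
s=manip.get_state();c=manip.get_calibration("wrist");im=snap("wrist","w6.png")
np.save('w6cal.npy',c,allow_pickle=True);p=s["position"];M=Rt(s)
for t in([0,-.011,0],[0,0,0]): print(t,proj("wrist",p+M@t,c))
b=np.array([.4645,.2776,.8846,0])
for f in(.9,1.0):print(f,proj("wrist",W(b,[[-.007-.044*np.cos(f),y,.0695+.044*np.sin(f)] for y in(-.012,.012)]),c))
E
```

```text
t6.35 at [443.  253.1 173.8] yaw 50.7 w 30.0 F [-0.6 -0.3  0.3]
shift [ 1.6  1.1 -1.2] turn 0.000 rows>=0.0
[0, -0.011, 0] [[273.0331 242.7545]]
[0, 0, 0] [[272.9853 266.0908]]
0.9 [[269.6523 236.18  ]
 [269.6516 199.8758]]
1.0 [[275.3106 237.6609]
 [275.4827 200.9937]]
```

View pics/w6.png

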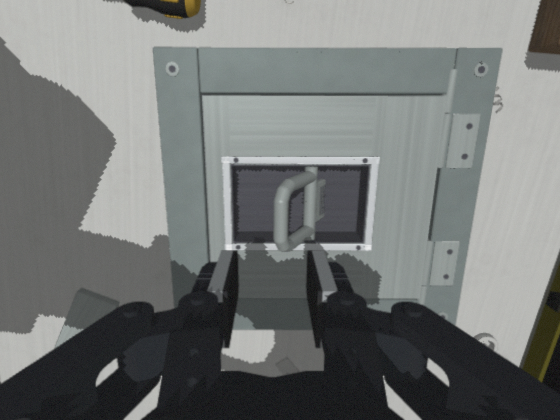

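```bash
python3 - <<'E'
from bf import *
c=np.load('w6cal.npy',allow_pickle=True).item()
b=np.array([.4645,.2776,.8846,0])
print(tobox(onz("wrist",[[280.5,215]],.1065,c),b),onz("wrist",[[280.5,215]],.1065,c))
px=[[153,48],[502,48],[230,163],[373,162],[230,243],[366,243],[203,95],[166,320]]
print(tobox(onz("wrist",px,.074,c),b).round(1))
im=cv2.imread('pics/w6.png');cv2.imwrite('pics/w6z.png',cv2.resize(im[140:300,200:400],None,fx=4,fy=4,interpolation=3))
E
python3 go.py 444.8 253.6 87.5 50.7
```

```text
[[-27.6269   2.9974 106.5   ]] [[0.4447 0.2581 0.1065]]
[[-107.4  102.2   74. ]
 [ 110.6  102.2   74. ]
 [ -61.6   29.9   74. ]
 [  36.3   30.7   74. ]
 [ -63.5  -29.    74. ]
 [  36.   -28.9   74. ]
 [ -77.7   74.3   74. ]
 [-115.2  -93.4   74. ]]
t6.40 at [443.1 253.2 173.9] yaw 50.6 w 30.0 F [ 0.5  1.  -0. ]
shift [ 1.3  1.2 86.4] turn -0.001 rows>=1.7
```

View pics/w6z.png

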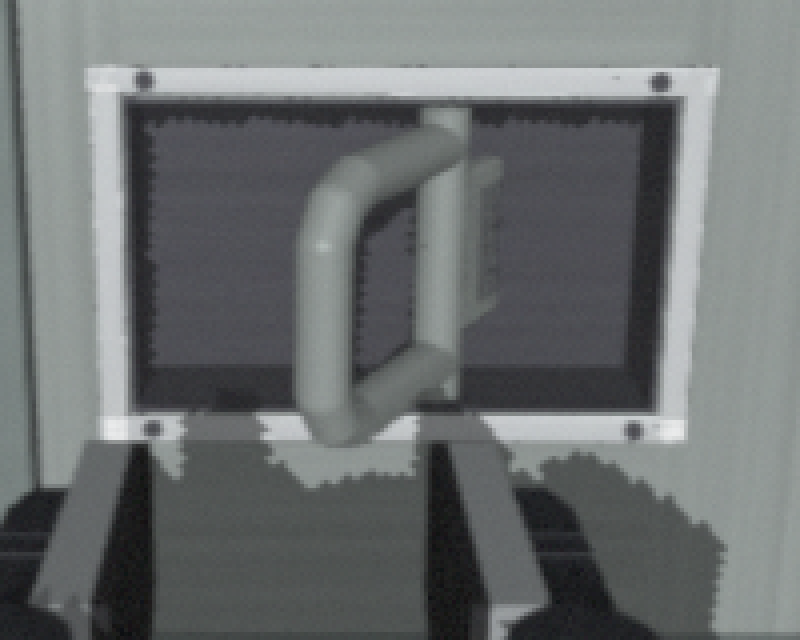

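```bash
python3 - <<'E'
from bf import *
from go import plan
b=np.array([.4645,.2776,.8846,0])
P=W(b,[[-.0285,.0005,.088]])[0];print(P);plan(P,50.7)
E
```

```text
[0.4461 0.2559 0.088 ]
t6.40 at [443.1 253.2 173.9] yaw 50.6 w 30.0 F [ 0.5  1.  -0. ]
shift [ 3.8  0.7 85.9] turn -0.001 rows>=1.7
```

Emit:
drive_tool --pt "4 1 40 0 -0.3" --pt "4 1 65 0 -0.3" --pt "4 1 80 0 -0.3" --pt "4 1 86 0 -0.3" --pt "4 1 86 0 -0.3"

```text
clock: 6.9
position: [0.4457, 0.2555, 0.0871]
ee_rot: [-0.001, 0.904, 0.427, -0.001]
contact_force: [0.3, 0.4, -0.7]
width: 0.03
```

Emit:
drive_tool --pt "0 0 0 0 -1" --pt "0 0 0 0 -1" --pt "0 0 0 0 -1" --pt "0 0 0 0 -1" --squeeze 40

```text
clock: 7.3
position: [0.4464, 0.2558, 0.088]
ee_rot: [-0.001, 0.904, 0.427, 0.0]
contact_force: [0.1, -0.5, 1.9]
width: 0.0072
```

```bash
python3 - <<'E'
from bf import *
s=manip.get_state();print(s["position"],s["contact_force"],s["width"])
snap("wrist","w7.png")
im=snap("scene","s7.png");cv2.imwrite('pics/s7z.png',cv2.resize(im[160:320,190:360],None,fx=3.7,fy=3.7,interpolation=3))
b=np.array([.4651,.2784,.8846,0]);print(tobox(s["position"],b))
E
```

```text
[0.4464 0.2558 0.088 ] [ 0.1119 -0.4869  1.8738] 0.00720755651529313
[[-29.3334   0.17    87.9902]]
```

View pics/w7.png

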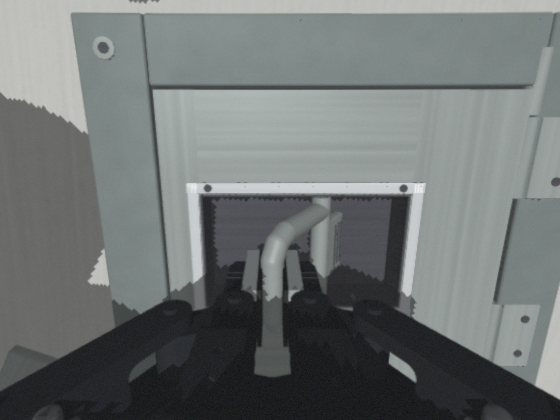

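View pics/s7z.png

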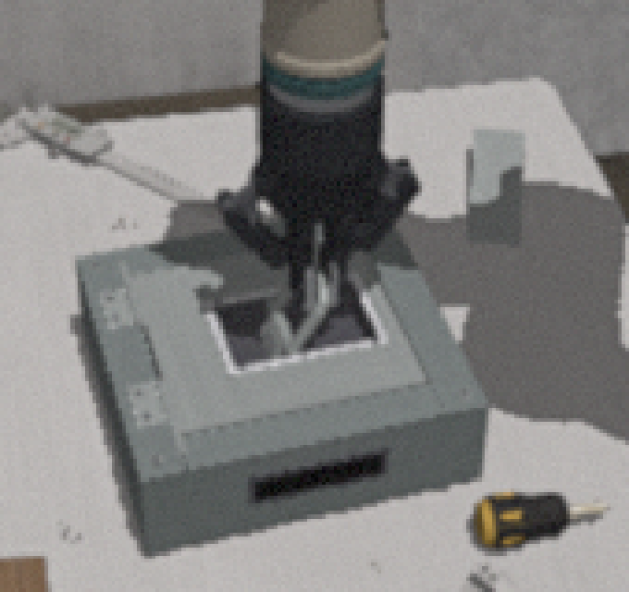

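```bash
python3 - <<'E'
import numpy as np
r0,a0=116.2,.3195
for k in range(1,21):
    th=.07*k; r=r0+min(2.3,2.3*th/.4); a=a0+th
    print(k,round(th,2),round(-r*np.cos(a)+110.3,1),round(-(r*np.sin(a)-36.5),1))
E
```

```text
1 0.07 2.4 -7.8
2 0.14 5.4 -15.4
3 0.21 9.0 -22.8
4 0.28 13.0 -30.0
5 0.35 17.6 -36.9
6 0.42 22.8 -43.4
7 0.49 28.6 -49.3
8 0.56 34.8 -54.8
9 0.63 41.3 -59.9
10 0.7 48.2 -64.4
11 0.77 55.4 -68.5
12 0.84 62.9 -72.1
13 0.91 70.6 -75.2
14 0.98 78.5 -77.7
15 1.05 86.6 -79.6
16 1.12 94.8 -81.0
17 1.19 103.0 -81.8
18 1.26 111.3 -82.0
19 1.33 119.6 -81.6
20 1.4 127.9 -80.7
```

Emit:
drive_tool --pt "2.4 0 -7.8 0 -1" --pt "5.4 0 -15.4 0 -1" --pt "9 0 -22.8 0 -1" --pt "13 0 -30 0 -1" --pt "17.6 0 -36.9 0 -1" --squeeze 60

```text
clock: 7.9
position: [0.4568, 0.2686, 0.1247]
ee_rot: [-0.001, 0.904, 0.427, -0.001]
contact_force: [0.9, -3.2, -10.5]
width: 0.0068
```

```bash
python3 - <<'E'
from bf import *
s=manip.get_state();print(s["position"],s["contact_force"],s["width"])
im=snap("scene","s8.png");cv2.imwrite('pics/s8z.png',cv2.resize(im[140:320,190:360],None,fx=3.3,fy=3.3,interpolation=3))
b=np.array([.4651,.2784,.8846,0]);print(tobox(s["position"],b))
E
```

```text
[0.4568 0.2686 0.1247] [  0.8935  -3.1788 -10.4826] 0.006781297567040035
[[-12.8376   0.2783 124.7496]]
```

View pics/s8z.png

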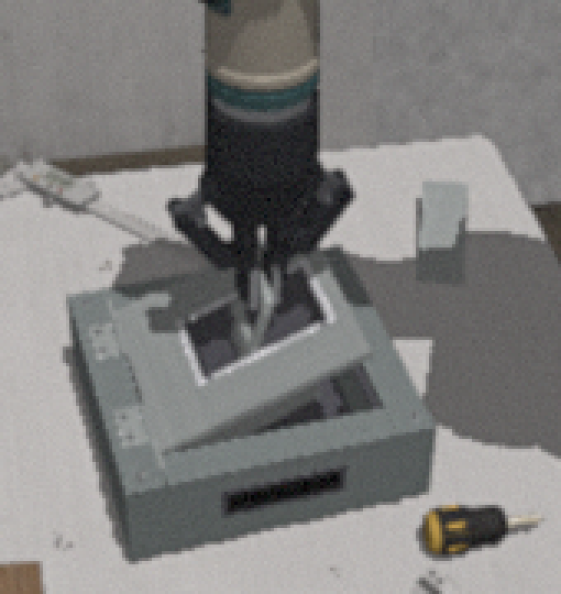

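Emit:
drive_tool --pt "6 0 -6.5 0 -1" --pt "12 0 -12.5 0 -1" --pt "18 0 -18 0 -1" --pt "24.5 0 -23 0 -1" --pt "31.5 0 -27.7 0 -1"

```text
clock: 8.45
position: [0.4763, 0.2924, 0.1537]
ee_rot: [-0.0, 0.904, 0.427, -0.003]
contact_force: [-1.8, -7.5, -7.1]
width: 0.0068
```

Emit:
drive_tool --pt "7 0 -4 0 -1" --pt "14.5 0 -7.5 0 -1" --pt "22.5 0 -10.5 0 -1" --pt "30.5 0 -13 0 -1" --pt "38.5 0 -15 0 -1"

```text
clock: 8.95
position: [0.4991, 0.3201, 0.1692]
ee_rot: [0.001, 0.904, 0.427, -0.006]
contact_force: [-2.3, -6.4, -8.3]
width: 0.0063
```

```bash
python3 - <<'E'
from bf import *
s=manip.get_state();print(s["position"],s["contact_force"],s["width"])
im=snap("scene","s9.png");cv2.imwrite('pics/s9z.png',cv2.resize(im[110:310,190:360],None,fx=3,fy=3,interpolation=3))
b=np.array([.4651,.2784,.8846,0]);q=tobox(s["position"],b)[0];print(q)
x,z=q[0]-81,q[2]+19-70.5;print(np.hypot(x,z),np.arctan2(z,-x)-.30)
E
```

```text
[0.4991 0.3201 0.1692] [-2.2886 -6.3916 -8.2957] 0.006302341823179889
[ 53.8409   0.1152 169.1563]
120.75026067599735 1.0439359650958948
```

View pics/s9z.png

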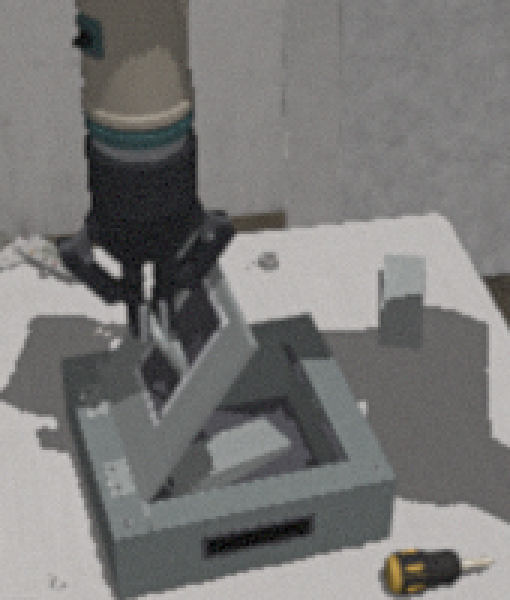

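Emit:
drive_tool --pt "8 0 -1.4 0 -1" --pt "16 0 -2.2 0 -1" --pt "24 0 -2.4 0 -1" --pt "24 0 -2.4 0 -1"

```text
clock: 9.4
position: [0.5154, 0.3398, 0.1732]
ee_rot: [0.001, 0.904, 0.428, -0.005]
contact_force: [-3.6, -6.6, 1.1]
width: 0.0067
```

Emit:
drive_tool --pt "0 0 0 0 -0.6" --pt "0 0 0 0 -0.6" --pt "0 0 0 0 -0.6"

```text
clock: 9.7
position: [0.5164, 0.3412, 0.1748]
ee_rot: [0.0, 0.904, 0.428, -0.003]
contact_force: [1.3, -0.1, 0.6]
width: 0.0169
```

```bash
python3 - <<'E'
from bf import *
s=manip.get_state();print(s["position"],s["contact_force"],s["width"])
snap("wrist","w10.png")
im=snap("scene","s10.png");cv2.imwrite('pics/s10z.png',cv2.resize(im[110:310,190:360],None,fx=3,fy=3,interpolation=3))
E
```

```text
[0.5164 0.3412 0.1748] [ 1.2796 -0.0582  0.5734] 0.01694682375670222
```

View pics/s10z.png

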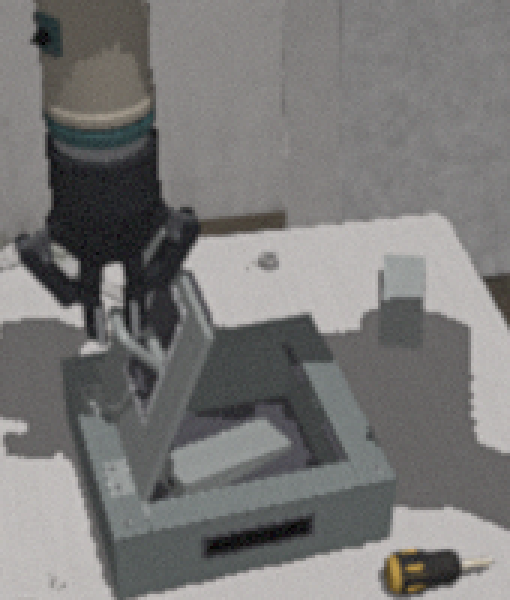

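View pics/w10.png

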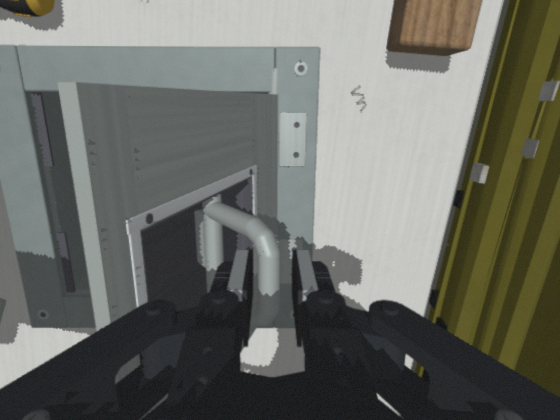

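```bash
cat >> bf.py <<'E'
b=np.array([.4651,.2784,.8846,0])
def box(x,y,z,yaw=0):
    from go import plan
    s=manip.get_state();print("box",tobox(s["position"],b).round(1))
    plan(W(b,[[x/1000,y/1000,z/1000]])[0],50.7+yaw)
E
python3 -c "
from bf import *
box(0,-48,275)"
```

```text
box [[ 80.3   0.1 174.1]]
t9.80 at [515.9 340.6 174.1] yaw 50.6 w 17.0 F [-0.1  0.1 -0.5]
shift [ -81.    48.  -100.4] turn -0.001 rows>=2.8
```

Emit:
drive_tool --pt "0 0 -40 0 -0.6" --pt "0 0 -90 0 -0.6" --pt "0 0 -100 0 -1" --pt "-40 25 -100 0 -1" --pt "-74 48 -100 0 -1"

```text
clock: 10.3
position: [0.5065, 0.2532, 0.275]
ee_rot: [0.001, 0.903, 0.429, -0.003]
contact_force: [1.1, -0.0, 0.4]
width: -0.0002
```

```bash
python3 -c "
from bf import *
box(5,-48,190)
snap('wrist','w11.png')"
```

```text
box [[  6.7 -48.1 275. ]]
t10.30 at [506.5 253.2 275. ] yaw 50.8 w -0.2 F [ 1.1 -0.   0.4]
shift [-1.2  0.  85. ] turn 0.001 rows>=1.7
```

View pics/w11.png

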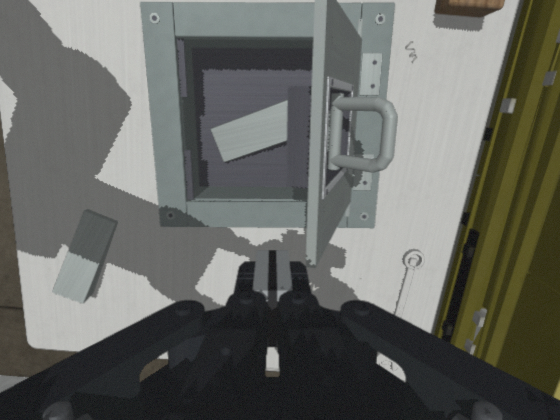

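Emit:
drive_tool --pt "-1 0 45 0 -1" --pt "-1 0 80 0 -1" --pt "5 0 85 0 -1" --pt "20 0 85 0 -1" --pt "35 0 85 0 -1"

```text
clock: 10.85
position: [0.5276, 0.273, 0.1916]
ee_rot: [0.004, 0.904, 0.427, -0.005]
contact_force: [-2.5, -3.5, 3.8]
width: 0.0002
```

Emit:
drive_tool --pt "12 0 0 0 -1" --pt "24 0 0 0 -1" --pt "34 0 0 0 -1" --pt "42 0 0 0 -1" --pt "45 0 0 0 -1"

```text
clock: 11.35
position: [0.5575, 0.3089, 0.1918]
ee_rot: [0.004, 0.904, 0.427, -0.005]
contact_force: [-2.7, -2.7, 2.4]
width: 0.0004
```

```bash
python3 -c "
from bf import *
box(95,-48,190)"
```

```text
box [[ 82.1 -52.2 191.8]]
t11.35 at [557.5 308.9 191.8] yaw 50.6 w 0.4 F [-2.7 -2.7  2.4]
shift [12.9 -4.2  1.7] turn -0.002 rows>=0.3
```

Emit:
drive_tool --pt "6 -2 0 0 -1" --pt "10 -3 0 0 -1" --pt "13 -3 0 0 -1" --pt "16 -3 0 0 -1"

```text
clock: 11.75
position: [0.561, 0.3159, 0.1916]
ee_rot: [0.009, 0.904, 0.427, -0.013]
contact_force: [-12.5, -22.2, 12.0]
width: 0.0002
```

Emit:
drive_tool --pt "-15 0 0 0 -1" --pt "-60 -20 -20 0 -1" --pt "-100 -48 -45 0 -1" --pt "-120 -48 -60 0 -0.2" --pt "-120 -48 -60 0 -0.2"

```text
clock: 12.25
position: [0.4478, 0.2556, 0.2584]
ee_rot: [0.009, 0.904, 0.427, -0.009]
contact_force: [0.4, 0.5, 0.6]
width: 0.0282
```

```bash
python3 -c "
from bf import *
box(95,-48,190)
c=manip.get_calibration('wrist');np.save('w12cal.npy',c,allow_pickle=True)
snap('wrist','w12.png');im=snap('scene','s12.png');cv2.imwrite('pics/s12z.png',cv2.resize(im[110:310,190:360],None,fx=3,fy=3,interpolation=3))"
```

```text
box [[-28.6  -1.1 258.4]]
t12.25 at [447.8 255.6 258.4] yaw 50.6 w 28.2 F [0.4 0.5 0.6]
shift [125.4  46.1  65.7] turn -0.003 rows>=3.0
```

View pics/w12.png

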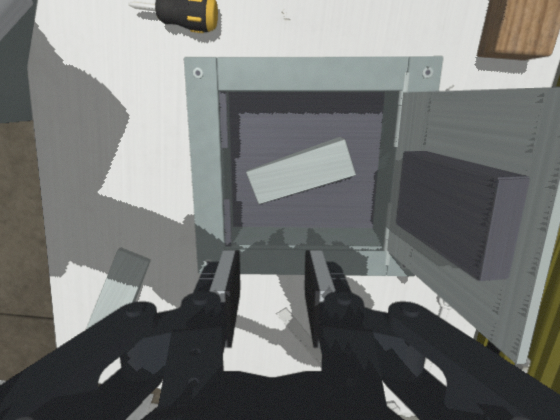

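View pics/s12z.png

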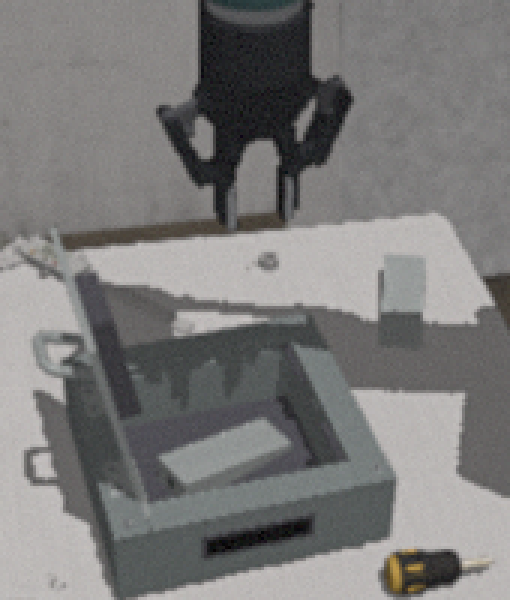

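```bash
python3 - <<'E'
import cv2
a=cv2.imread('pics/w12.png');cv2.imwrite('pics/w12z.png',cv2.resize(a[50:290,180:450],None,fx=2.5,fy=2.5,interpolation=3))
a=cv2.imread('pics/s12.png');cv2.imwrite('pics/s12y.png',cv2.resize(a[220:310,215:335],None,fx=6,fy=6,interpolation=3))
E
```

```text
(no output)
```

View pics/w12z.png

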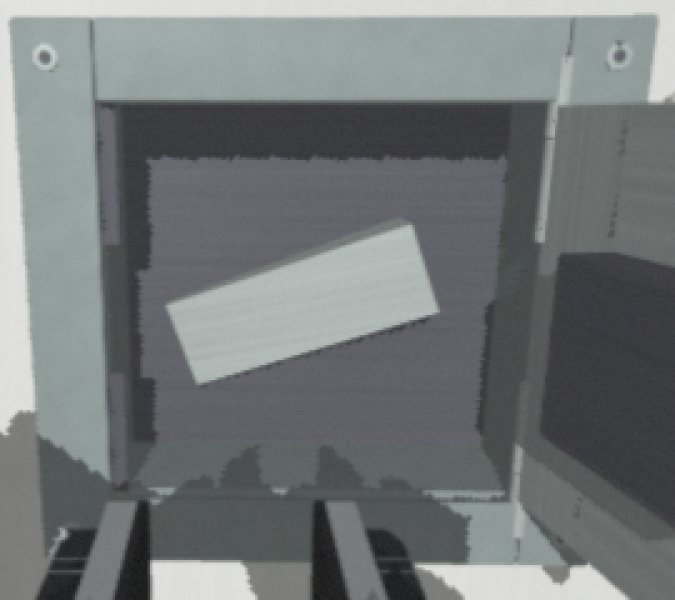

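View pics/s12y.png

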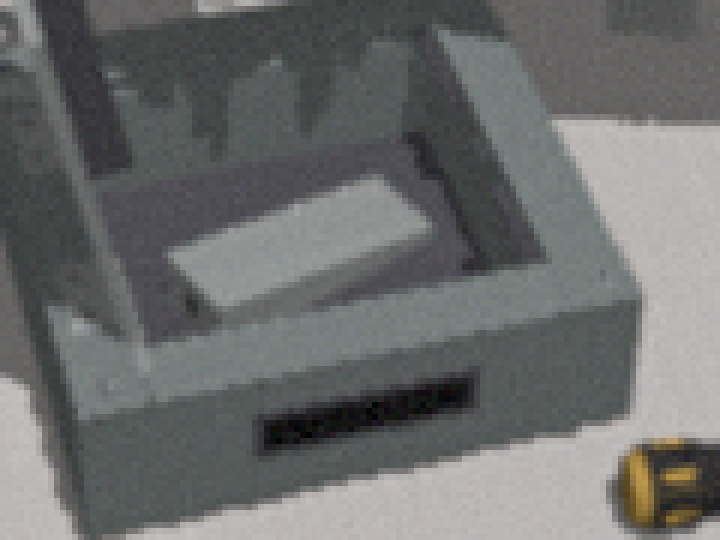

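```bash
cat > mfit.py <<'E'
from bf import *
from scipy.optimize import least_squares
def top(th): # x to thick: thickL, thickR, thinR, thinL
    return np.array([[.055,.02,.027],[.055,-.02,.027],[-.055,-.02,.009],[-.055,.02,.009]])
def fitm(obs,front_thick,z0,x0,free_z=False,fixz=None):
    # obs list of (cam,cal,pts order FL,BL,BR,FR)
    # thick at front: x axis -> -box x. FL: thick, right side of own axis
    T=top(0); idx=[1,2,3,0] if front_thick else [3,0,1,2]
    L=T[idx]
    def f(p):
        q=np.array([p[0],p[1],p[2],z0+(p[3] if free_z else 0)])
        P=W(q,L); return np.concatenate([(proj(c,P,k)-o).ravel() for c,k,o in obs])
    r=least_squares(f,list(x0)+([0] if free_z else []));return r
E
python3 - <<'E'
from mfit import *
np.set_printoptions(precision=4,suppress=True)
cw=np.load('w12cal.npy',allow_pickle=True).item();cs=manip.get_calibration("scene")
ow=np.array([[167,305],[410,225],[438,312],[197,383]])/2.5+[180,50]
os=np.array([[432,225],[215,312],[168,252],[385,178]])/6+[215,220]
for ft in(True,False):
    y0=.88+.3+(np.pi if ft else 0)
    for ob in([("wrist",cw,ow)],[("scene",cs,os)],[("wrist",cw,ow),("scene",cs,os)]):
        r=fitm(ob,ft,.008,[.4651,.2784,y0]);print(ft,r.x,tobox([[*r.x[:2],0]],b)[0],np.degrees(r.x[2])%360-50.7,r.cost)
px=np.array([[12,18],[655,15],[97,103],[555,103]])/2.5+[180,50]
print(tobox(onz("wrist",px,.074,cw),b))
E
```

```text
True [0.4688 0.2716 4.3127] [-2.8742 -7.1719  0.    ] 196.402217600178 9.835395488545585
True [0.4658 0.272  4.137 ] [-4.5665 -4.5809  0.    ] 186.33084021745645 23.632301311996375
True [0.4684 0.2716 4.2961] [-3.1807 -6.9185  0.    ] 195.44824374748015 52.14100639595759
False [0.4679 0.2692 1.2338] [-5.3878 -7.982   0.    ] 19.99410754459059 4.030603931669167
False [0.4651 0.272  1.2122] [-5.0073 -4.0544  0.    ] 18.754044801362426 1.508108688745117
False [0.4676 0.2694 1.231 ] [-5.4073 -7.6119  0.    ] 19.832257317825622 8.237794597996471
[[-107.6092  102.4078   74.    ]
 [ 109.0895  102.3132   74.    ]
 [ -79.8009   74.887    74.    ]
 [  79.0156   74.5035   74.    ]]
```

```bash
python3 -c "
from bf import *
box(-5,-80,180)"
```

```text
box [[-26.9  -1.9 255.7]]
t12.35 at [449.5 256.3 255.7] yaw 50.6 w 34.0 F [ 1.3  0.7 -0.4]
shift [24.1 77.5 75.6] turn -0.003 rows>=2.2
```

Emit:
drive_tool --pt "24 78 75 0 1" --pt "24 78 75 0 1" --pt "24 78 75 0 1" --pt "24 78 75 0 1"

```text
clock: 12.75
position: [0.5248, 0.2232, 0.1773]
ee_rot: [0.008, 0.905, 0.426, -0.013]
contact_force: [-0.1, 0.3, 0.1]
width: 0.0852
```

```bash
python3 -c "
from bf import *
box(-5,-80,180)
c=manip.get_calibration('wrist');np.save('w13cal.npy',c,allow_pickle=True)
snap('wrist','w13.png')"
```

```text
box [[ -4.8 -81.2 177.3]]
t12.75 at [524.8 223.2 177.3] yaw 50.4 w 85.2 F [-0.1  0.3  0.1]
shift [-0.2 -1.2 -2.7] turn -0.004 rows>=0.1
```

View pics/w13.png

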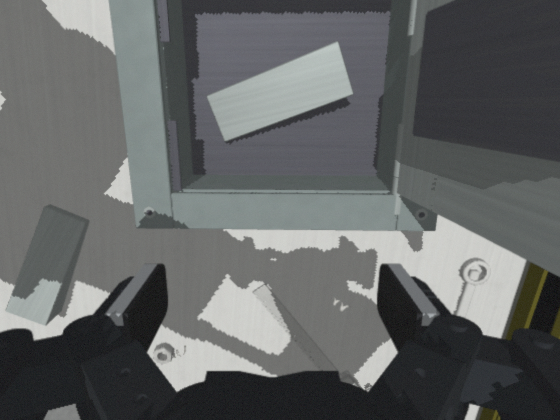

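```bash
python3 - <<'E'
import cv2
a=cv2.imread('pics/w13.png');cv2.imwrite('pics/w13z.png',cv2.resize(a[20:170,180:380],None,fx=4,fy=4,interpolation=3))
cv2.imwrite('pics/w13y.png',cv2.resize(a[190:340,0:110],None,fx=4,fy=4,interpolation=3))
E
```

```text
(no output)
```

View pics/w13z.png

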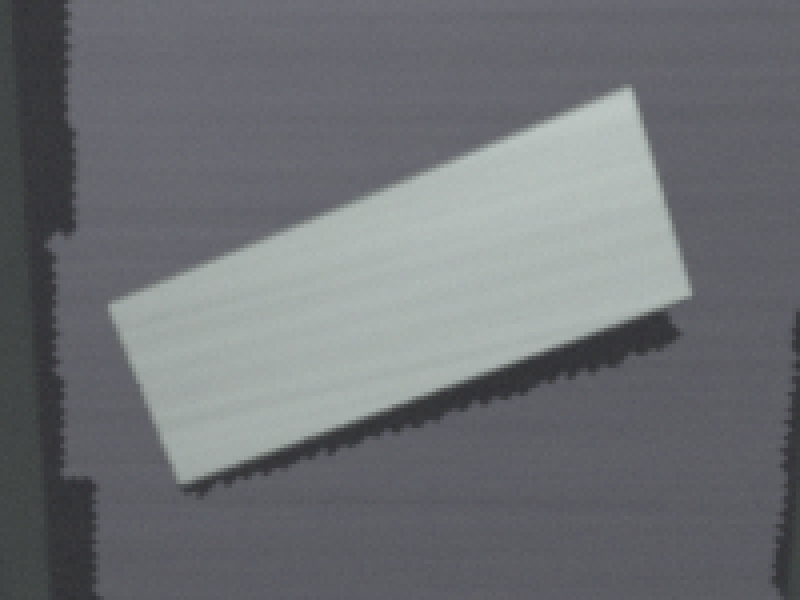

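View pics/w13y.png

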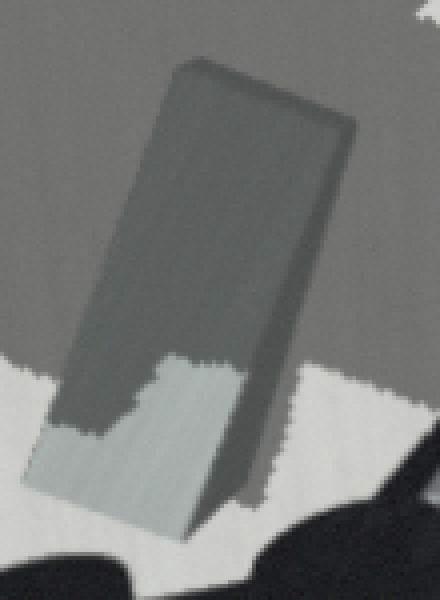

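```bash
python3 - <<'E'
from mfit import *
np.set_printoptions(precision=4,suppress=True)
c13=np.load('w13cal.npy',allow_pickle=True).item()
c12=np.load('w12cal.npy',allow_pickle=True).item();cs=manip.get_calibration("scene")
ow=np.array([[167,305],[410,225],[438,312],[197,383]])/2.5+[180,50]
o13=np.array([[108,303],[630,87],[691,296],[178,486]])/4+[180,20]
os=np.array([[432,225],[215,312],[168,252],[385,178]])/6+[215,220]
for ft in(True,False):
    y0=.88+.3+(np.pi if ft else 0)
    for fz in(False,True):
        r=fitm([("wrist",c13,o13)],ft,.008,[.4651,.2784,y0],fz);print(ft,r.x,tobox([[*r.x[:2],0]],b)[0],np.degrees(r.x[2])%360-50.7,r.cost)
r=fitm([("wrist",c13,o13),("wrist",c12,ow)],False,.008,[.4651,.2784,1.2]);print(r.x,r.cost,r.fun)
# box corners in w13: front-right etc
px=[[137,230],[437,230],[173,192],[397,190]]
print(tobox(onz("wrist",px,.074,c13),b))
w=np.array([[180,72],[345,125],[185,540],[25,480]])/4+[0,190]
idx=[3,2,1,0]
L=top(0)
def f(p): return (proj("wrist",W(np.array([*p,0]),L[[2,3,0,1]]),c13)-w).ravel()
r=least_squares(f,[.45,0,-1.05]);print(r.x,r.cost,r.fun)
def f(p): return (proj("wrist",W(np.array([*p,0]),L[[3,2,1,0]]),c13)-w).ravel()
r=least_squares(f,[.45,0,-1.05]);print(r.x,r.cost,r.fun)
E
```

```text
True [0.469  0.2721 4.382 ] [-2.4109 -6.9947  0.    ] 200.37011502835594 8.791305512046147
True [ 0.4688  0.2722  4.3825 -0.0057] [-2.4577 -6.8338  0.    ] 200.397060008692 4.651424191439491
False [0.4679 0.2689 1.235 ] [-5.6302 -8.1753  0.    ] 20.060632789120987 3.986922763934815
False [ 0.4678  0.269   1.2354 -0.0053] [-5.5616 -7.988   0.    ] 20.085962613806814 0.43704698819683185
[0.4679 0.269  1.2346] 8.133539695110489 [-1.6417 -0.0825  0.9387 -1.2283  1.3284  0.6854 -0.4321  0.7351 -1.6185
 -0.229   0.7912 -1.1087  0.7453  0.6809 -0.6896  1.4806]
[[-108.4822 -103.83     74.    ]
 [ 110.7779 -102.0716   74.    ]
 [ -79.2298  -74.6085   74.    ]
 [  79.4959  -72.4526   74.    ]]
[ 0.4493  0.0021 -1.1028] 6.800932856659386 [-0.1937 -2.9078  0.6277  0.6685  0.3617  1.3128 -0.8056  1.3286]
[ 0.4502  0.0015 -1.0884] 3833.5080503897207 [ 41.3759  14.325  -42.0774 -15.1934 -39.7437 -12.2335  41.4948  17.247 ]
```

```bash
python3 go.py 470 -42 180 27
```

```text
t12.80 at [524.4 223.8 178.9] yaw 50.5 w 85.7 F [-1.1 -0.   0.5]
shift [-239.6  127.1    6.3] turn 0.410 rows>=5.4
 5-row part [-220.8  117.1    5.8] turn 0.378
```

Emit:
drive_tool --pt "-239 127 0 0.41 1" --pt "-239 127 0 0.41 1" --pt "-239 127 0 0.41 1" --pt "-239 127 0 0.41 1" --pt "-239 127 0 0.41 1"

```text
clock: 13.3
position: [0.4743, -0.0219, 0.1875]
ee_rot: [0.011, 0.972, 0.234, -0.008]
contact_force: [0.2, -0.2, -0.4]
width: 0.0855
```

Emit:
drive_tool --pt "-20 10 5 0.0 1" --pt "-20 10 5 0 1" --pt "-20 10 5 0 1"

```text
clock: 13.6
position: [0.4614, -0.0393, 0.1842]
ee_rot: [0.01, 0.972, 0.234, -0.007]
contact_force: [0.9, -0.3, -0.5]
width: 0.0851
```

```bash
python3 go.py 470 -42 180 27; python3 -c "
from bf import *
c=manip.get_calibration('wrist');np.save('w14cal.npy',c,allow_pickle=True)
snap('wrist','w14.png')"
```

```text
t13.60 at [461.4 -39.3 184.2] yaw 27.1 w 85.1 F [ 0.9 -0.3 -0.5]
shift [6.5 6.3 4.2] turn 0.001 rows>=0.2
```

View pics/w14.png

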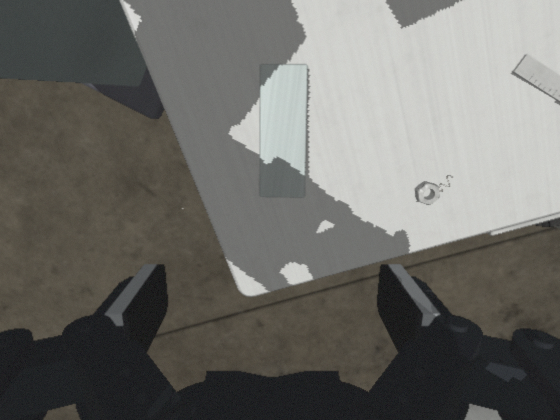

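```bash
python3 - <<'E'
import cv2
a=cv2.imread('pics/w14.png');cv2.imwrite('pics/w14z.png',cv2.resize(a[50:210,230:340],None,fx=3.7,fy=3.7,interpolation=3))
E
python3 - <<'E'
from mfit import *
from go import plan
np.set_printoptions(precision=4,suppress=True)
c=np.load('w14cal.npy',allow_pickle=True).item();L=top(0)
w=np.array([[305,197],[259,197],[259.5,64.5],[308,64.5]])
for z in(0,None):
    f=lambda p:(proj("wrist",W(np.array([*p[:3],0 if z==0 else p[3]]),L),c)-w).ravel()
    r=least_squares(f,[.45,0,-1.1,0]);print(r.x,np.degrees(r.x[2]),r.cost,r.fun)
E
```

```text
[ 0.4487 -0.0001 -1.1029  0.    ] -63.1914583083196 1.0904860338084017 [-0.0025  0.9982  0.1073  0.5408 -0.0088 -0.7486 -0.0994 -0.5571]
[ 0.4488 -0.0003 -1.1029 -0.0029] -63.19336306187728 0.2292195318149432 [-0.2007  0.3239  0.3218 -0.1294  0.2179 -0.1886 -0.3314  0.0039]
```

View pics/w14z.png

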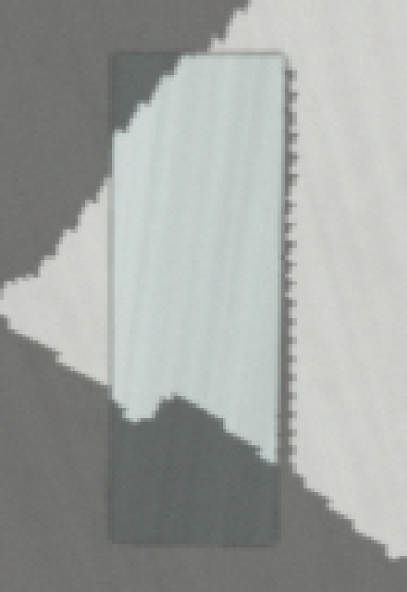

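```bash
python3 - <<'E'
from mfit import *
from go import plan
np.set_printoptions(precision=4,suppress=True)
c=np.load('w14cal.npy',allow_pickle=True).item();L=top(0)
w=np.array([[305,197],[259,197],[259.5,64.5],[308,64.5]])
f=lambda p:(proj("wrist",W(np.array([*p[:3],p[3]]),L[[2,3,0,1]]),c)-w).ravel()
r=least_squares(f,[.45,0,2.04,0]);print(r.x,r.cost,r.fun)
d=np.array([np.cos(-1.103),np.sin(-1.103)])
P=np.array([.4488,-.0002])+.009*d;print(P)
plan([*P,.060],26.8)
s=manip.get_state();print(Rt(s))
E
```

```text
[ 0.4498 -0.0023  2.0423  0.006 ] 4.7383514936227575 [-0.8915 -0.1577  0.9437 -0.4419 -1.9527  0.2508  1.9052  0.2557]
[ 0.4529 -0.0082]
t13.65 at [461.8 -38.9 184.1] yaw 27.1 w 85.4 F [-0.6  0.1 -0.3]
shift [  8.4 -33.5 123.4] turn 0.006 rows>=2.6
[[ 0.8899  0.4561 -0.0087]
 [ 0.4558 -0.8898 -0.0238]
 [-0.0186  0.0172 -0.9997]]
```

Emit:
drive_tool --pt "8 -34 40 0.006 1" --pt "8 -34 80 0.006 1" --pt "8 -34 120 0.006 1" --pt "8 -34 145 0.006 1" --pt "8 -34 145 0.006 1"

```text
clock: 14.15
position: [0.45, -0.0065, 0.0358]
ee_rot: [0.009, 0.972, 0.233, -0.01]
contact_force: [0.1, 0.9, 0.3]
width: 0.0853
```

```bash
python3 go.py 452.9 -8.2 1 26.8; python3 -c "
from bf import *
snap('wrist','w15.png')"
```

```text
t14.15 at [450.   -6.5  35.8] yaw 26.9 w 85.3 F [0.1 0.9 0.3]
shift [ 2.6  2.4 34.8] turn 0.002 rows>=0.7
```

View pics/w15.png

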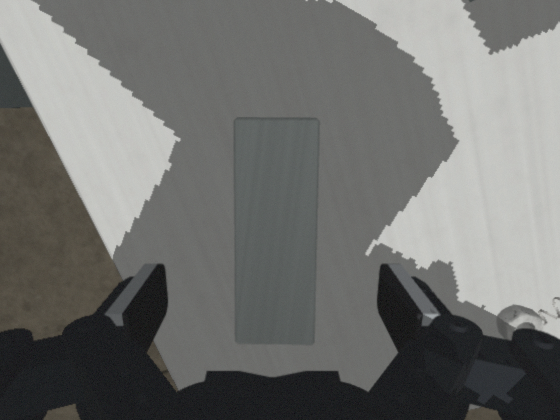

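Emit:
drive_tool --pt "2.6 2.4 20 0 1" --pt "2.6 2.4 32 0 1" --pt "2.6 2.4 35 0 0.3" --pt "2.6 2.4 35 0 -0.3" --pt "2.6 2.4 35 0 -0.3" --squeeze 40

```text
clock: 14.7
position: [0.4555, -0.0087, 0.0038]
ee_rot: [0.01, 0.972, 0.233, -0.008]
contact_force: [-2.0, -1.4, 1.3]
width: 0.044
```

Emit:
drive_tool --pt "0 0 0 0 -0.5" --pt "0 0 0 0 -0.5"

```text
clock: 14.9
position: [0.4558, -0.0086, 0.0042]
ee_rot: [0.01, 0.972, 0.233, -0.007]
contact_force: [-0.3, -0.3, -6.2]
width: 0.0392
```

```bash
python3 go.py 452.9 -8.2 1 26.8; python3 -c "
from bf import *
snap('wrist','w16.png')"
```

```text
t14.90 at [455.8  -8.6   4.2] yaw 26.9 w 39.2 F [-0.3 -0.3 -6.2]
shift [-2.3 -1.8  3.3] turn 0.002 rows>=0.1
```

View pics/w16.png

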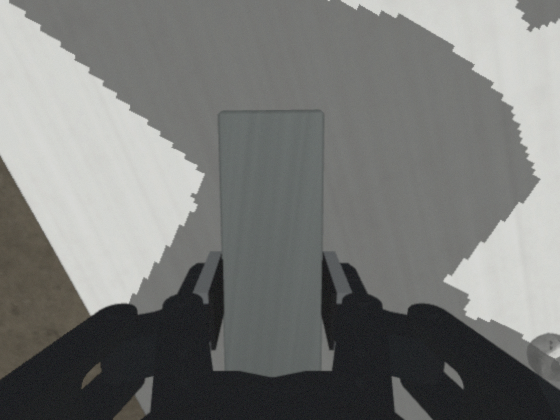

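```bash
python3 - <<'E'
from mfit import *
s=manip.get_state();M=Rt(s);c=manip.get_calibration("wrist")
P=onz("wrist",[[219,112],[323,112]],.009,c);print(P,(P-s["position"])@M*1000)
E
```

```text
[[0.4087 0.041  0.009 ]
 [0.4431 0.0585 0.009 ]] [[-19.5198 -65.4757  -5.6175]
 [ 18.998  -65.538   -6.3398]]
```

Emit:
drive_tool --pt "0 0 -20 0 -0.6" --pt "0 0 -60 0 -0.6" --pt "0 0 -110 0 -0.6" --pt "0 0 -130 0 -0.6" --pt "0 0 -130 0 -0.6" --squeeze 60

```text
clock: 15.45
position: [0.4593, -0.0058, 0.137]
ee_rot: [0.012, 0.972, 0.233, -0.004]
contact_force: [1.0, -0.8, -5.3]
width: 0.0379
```

```bash
python3 go.py 468 269 150 -19.2; python3 -c "
from bf import *
snap('wrist','w17.png')
im=snap('scene','s17.png');cv2.imwrite('pics/s17z.png',cv2.resize(im[130:250,270:370],None,fx=5,fy=5,interpolation=3))"
```

```text
t15.45 at [459.3  -5.8 137. ] yaw 26.9 w 37.9 F [ 1.  -0.8 -5.3]
shift [ 132.  -240.7  -19.7] turn 0.805 rows>=5.5
 5-row part [ 119.9 -218.6  -17.9] turn 0.731
```

View pics/w17.png

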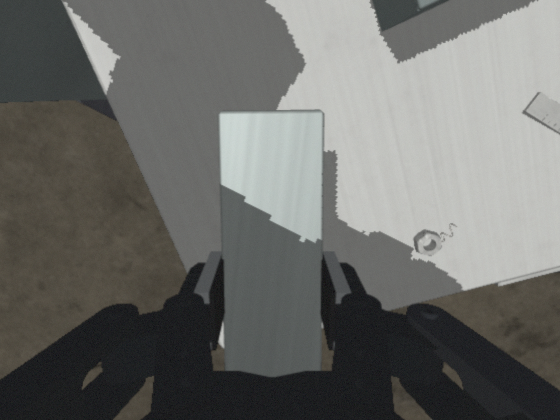

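View pics/s17z.png

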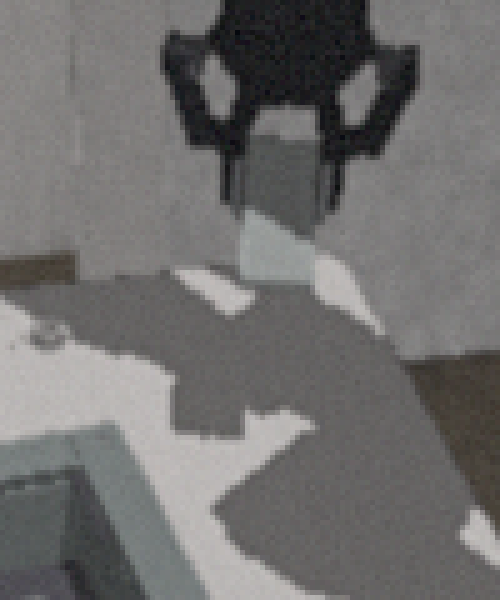

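```bash
python3 go.py 464.4 259.1 135 -19.2
```

```text
t15.55 at [455.9  -5.4 133.2] yaw 26.9 w 38.5 F [ 0.1  0.5 -4.7]
shift [ 127.3 -231.9   -8. ] turn 0.805 rows>=5.4
 5-row part [ 118.6 -216.    -7.4] turn 0.750
```

Emit:
drive_tool --pt "20 -37 -4 0.14 -0.6" --pt "44 -80 -8 0.28 -0.6" --pt "68 -123 -8 0.42 -0.6" --pt "90 -165 -8 0.55 -0.6" --pt "108 -197 -8 0.68 -0.6"

```text
clock: 16.05
position: [0.4608, 0.2105, 0.1332]
ee_rot: [0.013, 0.995, -0.096, -0.007]
contact_force: [0.7, 0.2, -5.3]
width: 0.0386
```

```bash
python3 go.py 464.4 259.1 135 -19.2
```

```text
t16.05 at [460.8 210.5 133.2] yaw -11.0 w 38.6 F [ 0.7  0.2 -5.3]
shift [ -5.8 -48.4  -3.1] turn 0.142 rows>=1.0
```

Emit:
drive_tool --pt "-3 -25 -3 0.07 -0.6" --pt "-6 -44 -3 0.142 -0.6" --pt "-6 -48 -3 0.142 -0.6" --pt "-6 -48 -3 0.142 -0.6"

```text
clock: 16.45
position: [0.4628, 0.2584, 0.1325]
ee_rot: [0.015, 0.986, -0.165, -0.008]
contact_force: [0.3, -0.8, -4.8]
width: 0.0386
```

```bash
python3 go.py 464.4 259.1 135 -19.2;python3 - <<'E'
from mfit import *
s=manip.get_state();M=Rt(s);c=manip.get_calibration("wrist");np.save('w18cal.npy',c,allow_pickle=True)
print(M)
im=snap('wrist','w18.png')
T=top(0)
print(proj("wrist",W(np.array([.4679,.269,1.235,.008]),T),c))
im=snap('scene','s18.png');cv2.imwrite('pics/s18z.png',cv2.resize(im[170:310,200:340],None,fx=4.2,fy=4.2,interpolation=3))
E
```

```text
t16.45 at [462.8 258.4 132.5] yaw -19.0 w 38.6 F [ 0.3 -0.8 -4.8]
shift [ 1.2 -1.1 -2.5] turn 0.003 rows>=0.1
[[ 0.9452 -0.3258 -0.0206]
 [-0.3263 -0.9449 -0.0275]
 [-0.0105  0.0327 -0.9994]]
[[242.7118 101.1117]
 [305.1919 101.4297]
 [298.654  246.6237]
 [247.6958 246.1955]]
```

View pics/w18.png

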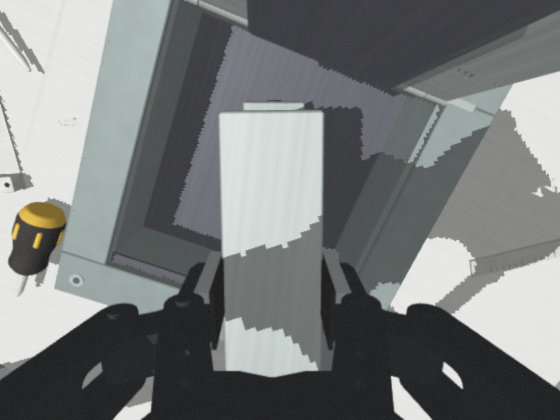

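View pics/s18z.png

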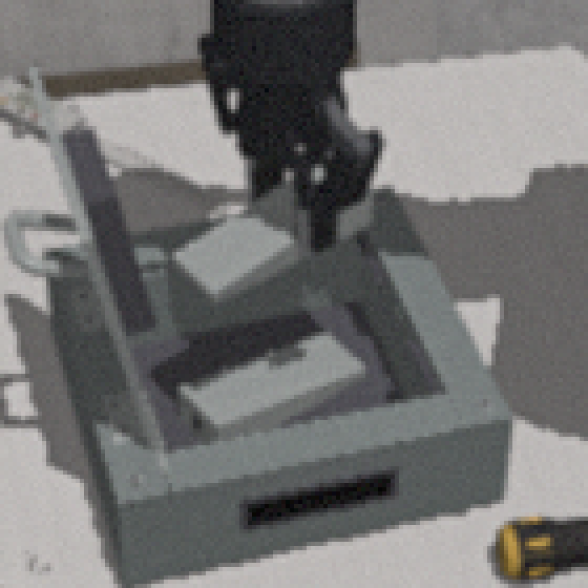

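```bash
python3 go.py 464.6 259.0 46 -19.2
```

```text
t16.55 at [463.2 257.5 133.5] yaw -19.2 w 38.4 F [ 0.4 -0.2 -5.2]
shift [ 1.6 -4.7 87.4] turn 0.001 rows>=1.8
```

Emit:
drive_tool --pt "1 -2 30 0 -0.6" --pt "1.5 -4 60 0 -0.6" --pt "1.6 -4.7 80 0 -0.6" --pt "1.6 -4.7 87 0 -0.6" --pt "1.6 -4.7 87 0 -0.6"

```text
clock: 17.05
position: [0.4639, 0.2577, 0.0455]
ee_rot: [0.016, 0.986, -0.167, -0.008]
contact_force: [0.1, 0.9, -5.6]
width: 0.0385
```

```bash
python3 go.py 464.6 259.0 29 -19.2;python3 - <<'E'
from mfit import *
im=snap('wrist','w19.png')
im=snap('scene','s19.png');cv2.imwrite('pics/s19z.png',cv2.resize(im[190:310,210:330],None,fx=5,fy=5,interpolation=3))
E
```

```text
t17.05 at [463.9 257.7  45.5] yaw -19.2 w 38.5 F [ 0.1  0.9 -5.6]
shift [ 0.4 -2.  16.5] turn -0.000 rows>=0.3
```

View pics/w19.png

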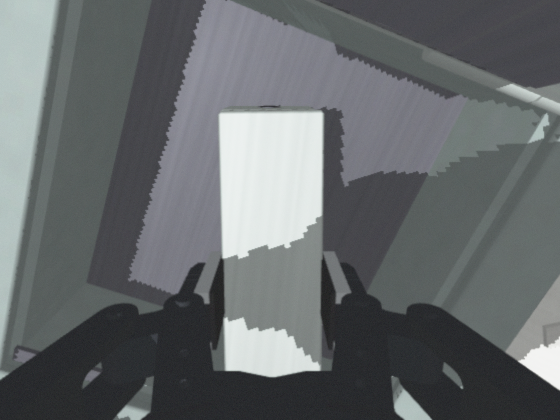

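View pics/s19z.png

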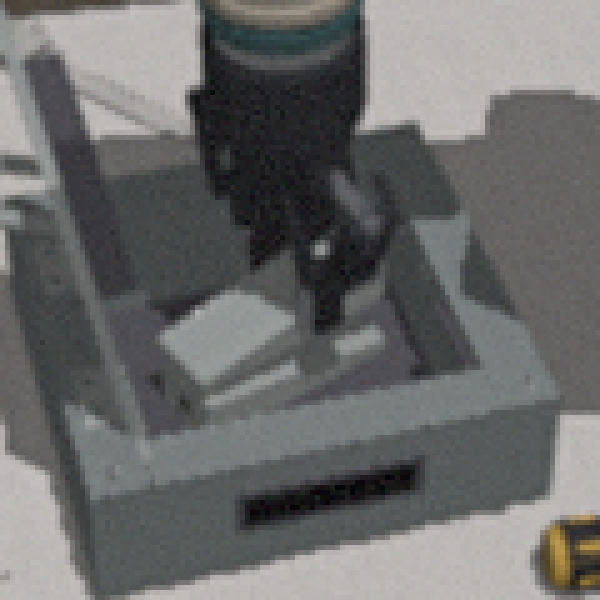

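Emit:
drive_tool --pt "0.4 -2 2 0 -0.6" --pt "0.4 -2 5 0 -0.6" --pt "0.4 -2 7 0 -0.6" --pt "0.4 -2 9 0 -0.6" --squeeze 25

```text
clock: 17.55
position: [0.4667, 0.2603, 0.0387]
ee_rot: [0.015, 0.986, -0.166, -0.006]
contact_force: [-1.8, -1.7, 5.0]
width: 0.0387
```

```bash
python3 go.py 464.6 259.0 29 -19.2
```

```text
t17.55 at [466.7 260.3  38.7] yaw -19.2 w 38.7 F [-1.8 -1.7  5. ]
shift [-1.5  1.6  9.8] turn 0.001 rows>=0.2
```

Emit:
drive_tool --pt "-1 1.5 2 0 -0.6" --pt "-1 1.5 4 0 -0.6" --pt "-1.2 1.5 6 0 -0.6" --pt "-1.2 1.5 8 0 -0.6" --squeeze 20

```text
clock: 17.95
position: [0.4655, 0.2586, 0.0311]
ee_rot: [0.015, 0.986, -0.166, -0.005]
contact_force: [-1.2, -4.8, 4.6]
width: 0.0386
```

```bash
python3 go.py 464.6 259.0 29 -19.2;python3 - <<'E'
from mfit import *
im=snap('wrist','w20.png')
im=snap('scene','s20.png');cv2.imwrite('pics/s20z.png',cv2.resize(im[190:310,210:330],None,fx=5,fy=5,interpolation=3))
E
```

```text
t17.95 at [465.5 258.6  31.1] yaw -19.2 w 38.6 F [-1.2 -4.8  4.6]
shift [-1.  -0.2  2.1] turn 0.001 rows>=0.0
```

View pics/s20z.png

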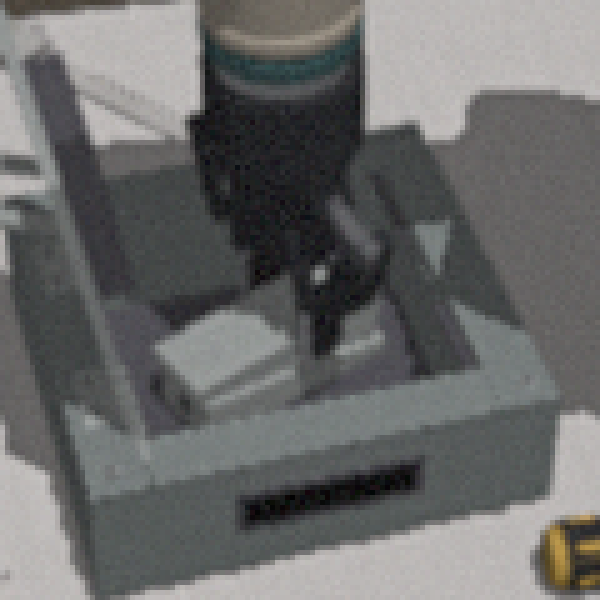

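View pics/w20.png

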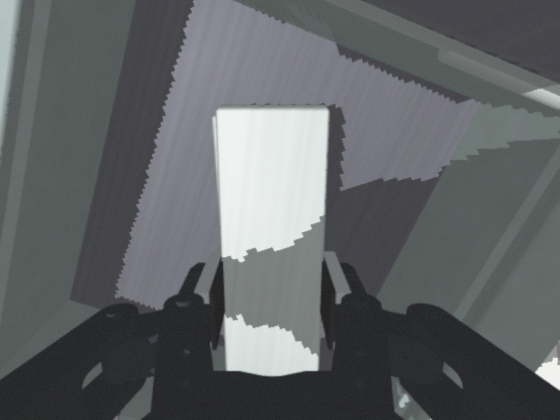

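Emit:
drive_tool --pt "-1 0 1 0 -0.6" --pt "-1 0 2 0 -0.6" --pt "-1 0 3 0 -0.6" --pt "-1 0 3.5 0 -0.6"

```text
clock: 18.45
position: [0.4651, 0.2582, 0.0285]
ee_rot: [0.015, 0.986, -0.166, -0.005]
contact_force: [-1.3, -6.1, 17.0]
width: 0.0386
```

Emit:
drive_tool --pt "0 0 -1 0 0" --pt "0 0 -1 0 0.2" --pt "0 0 -1 0 0.2"

```text
clock: 18.75
position: [0.4644, 0.2584, 0.0289]
ee_rot: [0.015, 0.986, -0.166, -0.006]
contact_force: [0.5, 0.1, -0.2]
width: 0.0512
```

Emit:
drive_tool --pt "0 0 -15 0 0.2" --pt "0 0 -50 0 0.2" --pt "0 30 -90 0 0.2" --pt "0 60 -110 0 0.2" --pt "0 60 -110 0 0.2"

```text
clock: 19.25
position: [0.4466, 0.2034, 0.1433]
ee_rot: [0.015, 0.986, -0.167, -0.004]
contact_force: [0.0, 0.2, -0.5]
width: 0.0512
```

```bash
python3 go.py 464.6 259.0 29 -19.2;python3 - <<'E'
from mfit import *
c=manip.get_calibration("wrist");np.save('w21cal.npy',c,allow_pickle=True)
im=snap('wrist','w21.png')
im=snap('scene','s21.png');cv2.imwrite('pics/s21z.png',cv2.resize(im[190:310,210:330],None,fx=5,fy=5,interpolation=3))
E
```

```text
t19.25 at [446.6 203.4 143.3] yaw -19.2 w 51.2 F [ 0.   0.2 -0.5]
shift [ -0.9 -61.9 112.5] turn 0.000 rows>=2.6
```

View pics/s21z.png

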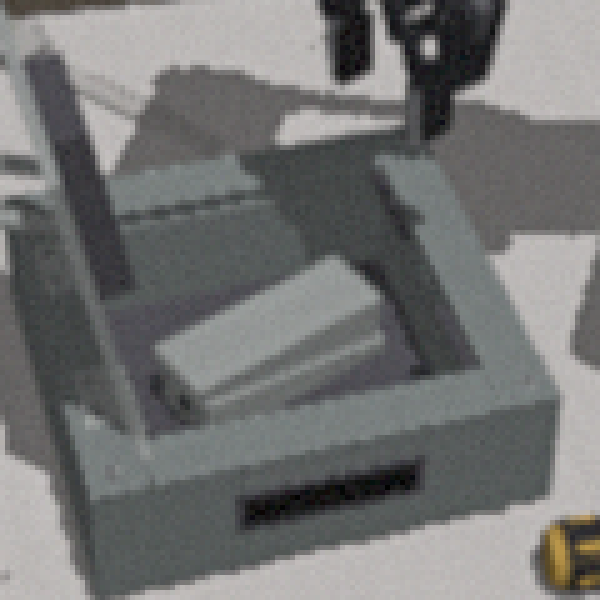

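View pics/w21.png

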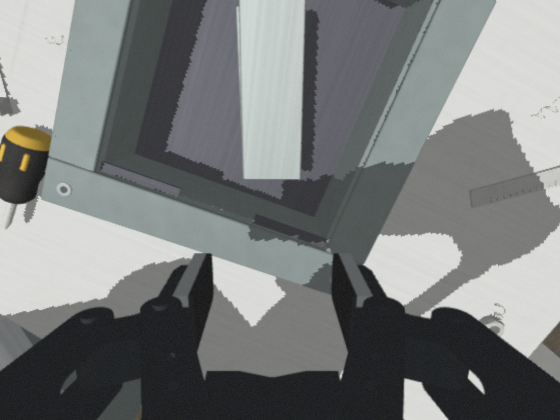

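```bash
python3 go.py 467.9 269 60 -19.2;  python3 go.py 467.9 269 13 -19.2
```

```text
t19.35 at [446.4 205.  140.8] yaw -19.2 w 51.2 F [-0.4  1.3 -0.1]
shift [ -0.3 -69.9  78.7] turn 0.000 rows>=2.1
t19.35 at [446.4 205.  140.8] yaw -19.2 w 51.2 F [-0.4  1.3 -0.1]
shift [  0.  -71.4 125.6] turn 0.000 rows>=2.9
```

Emit:
drive_tool --pt "0 -40 0 0 0.35" --pt "0 -67 20 0 0.35" --pt "0 -70 60 0 0.35" --pt "0 -70 80 0 0.35" --pt "0 -70 80 0 0.35"

```text
clock: 19.85
position: [0.4647, 0.2687, 0.0539]
ee_rot: [0.017, 0.986, -0.166, -0.01]
contact_force: [0.5, -0.1, 0.2]
width: 0.0577
```

```bash
python3 go.py 467.9 269 13 -19.2;python3 - <<'E'
from mfit import *
im=snap('wrist','w22.png')
E
```

```text
t19.85 at [464.7 268.7  53.9] yaw -19.1 w 57.7 F [ 0.5 -0.1  0.2]
shift [ 3.5 -2.9 40.8] turn 0.001 rows>=0.8
```

View pics/w22.png

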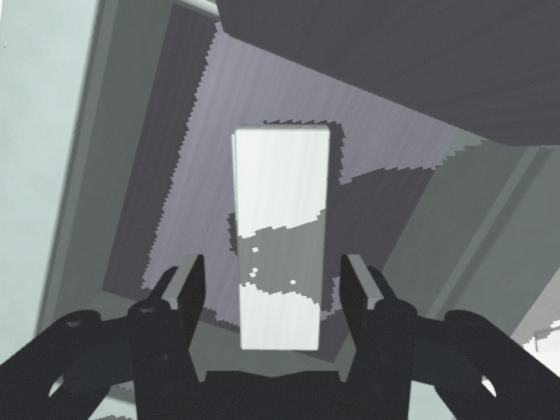

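Emit:
drive_tool --pt "3.5 -1 12 0 0.35" --pt "3.5 -2 27 0 0.35" --pt "3.5 -2.9 38 0 0.35" --pt "3.5 -2.9 41 0 0.35" --pt "3.5 -2.9 41 0 0.1" --squeeze 30

```text
clock: 20.4
position: [0.4698, 0.2694, 0.0146]
ee_rot: [0.016, 0.986, -0.166, -0.008]
contact_force: [0.2, 1.2, 0.2]
width: 0.0472
```

Emit:
drive_tool --pt "0 0 0 0 -0.1" --pt "0 0 0 0 -0.3" --pt "0 0 0 0 -0.3" --pt "0 0 0 0 -0.3"

```text
clock: 20.8
position: [0.4681, 0.2698, 0.0153]
ee_rot: [0.016, 0.986, -0.167, -0.009]
contact_force: [-4.7, 1.4, 1.8]
width: 0.0398
```

```bash
python3 go.py 467.9 269 13 -19.2;python3 - <<'E'
from mfit import *
im=snap('wrist','w23.png')
E
```

```text
t20.80 at [468.1 269.8  15.3] yaw -19.2 w 39.8 F [-4.7  1.4  1.8]
shift [0.1 0.7 2.3] turn -0.000 rows>=0.0
```

View pics/w23.png

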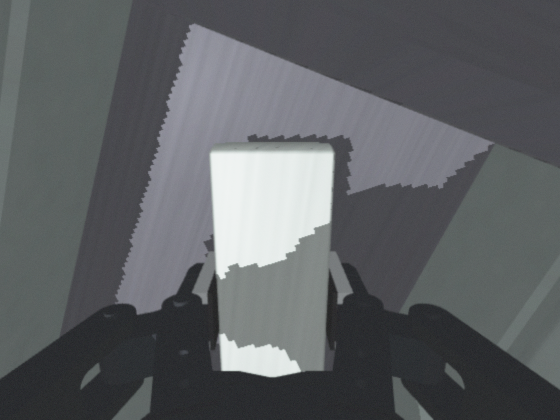

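Emit:
drive_tool --pt "0 0 0 0 0" --pt "0 0 0 0 0.35" --pt "0 0 0 0 0.35" --pt "0 0 -15 0 0.35"

```text
clock: 21.25
position: [0.4676, 0.2695, 0.0292]
ee_rot: [0.017, 0.986, -0.167, -0.011]
contact_force: [-0.7, 0.1, -1.0]
width: 0.0573
```

Emit:
drive_tool --pt "0 0 -30 0 0.35" --pt "0 0 -75 0 0.35" --pt "0 25 -115 0 0" --pt "0 70 -135 0 -1" --pt "0 70 -135 0 -1"

```text
clock: 21.75
position: [0.4485, 0.2046, 0.1703]
ee_rot: [0.017, 0.986, -0.168, -0.008]
contact_force: [1.1, 0.9, -0.7]
width: 0.0143
```

```bash
python3 - <<'E'
from mfit import *
c=manip.get_calibration("wrist");np.save('w24cal.npy',c,allow_pickle=True)
im=snap('wrist','w24.png');cv2.imwrite('pics/w24z.png',cv2.resize(im[0:230,120:400],None,fx=2.8,fy=2.6,interpolation=3))
im=snap('scene','s24.png');cv2.imwrite('pics/s24z.png',cv2.resize(im[210:310,220:340],None,fx=6,fy=6,interpolation=3))
box(0,0,200)
E
```

```text
box [[-65.6 -32.5 167.5]]
t21.85 at [448.7 207.1 167.5] yaw -19.3 w 0.5 F [ 0.1 -0.4  0. ]
shift [ -8.5 -71.5 -34.9] turn -1.222 rows>=8.1
 5-row part [ -5.2 -43.9 -21.4] turn -0.750
```

View pics/s24z.png

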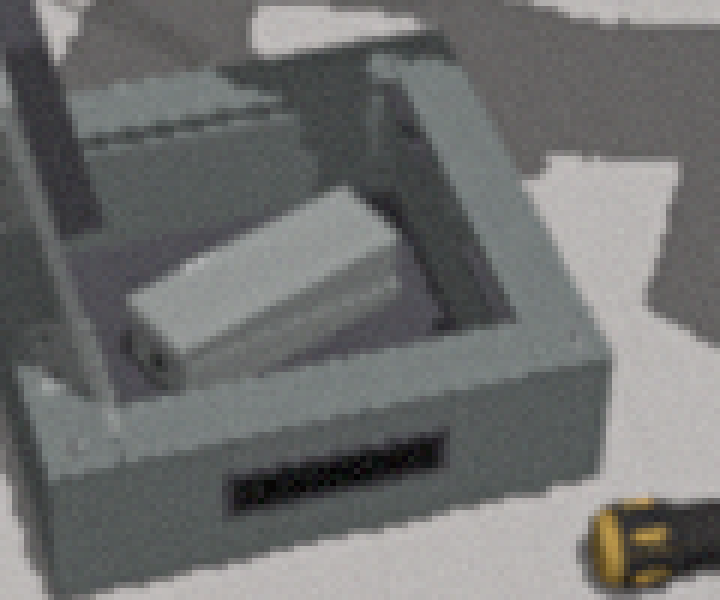

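View pics/w24z.png

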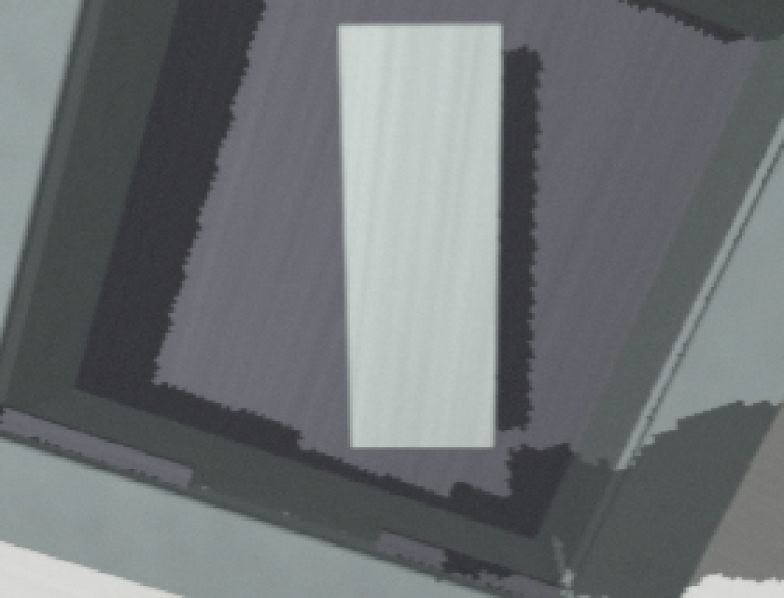

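```bash
python3 - <<'E'
from mfit import *
ct=manip.get_calibration("top");cs=manip.get_calibration("scene")
for z in(0,.1,.2,.3,.4):
    P=onz("top",[[150,180],[60,255]],z,ct)
    print(z,P.round(3).tolist(),tobox(P,b).round(0).tolist(),proj("scene",P,cs).round(0).tolist())
a=cv2.imread('pics/s24.png');cv2.imwrite('pics/s24f.png',cv2.resize(a[100:420,60:300],None,fx=2.4,fy=1.8))
E
```

```text
0 [[0.605, 0.463, 0.0], [0.411, 0.676, 0.0]] [[232.0, 9.0, 0.0], [273.0, 293.0, 0.0]] [[171.0, 292.0], [167.0, 409.0]]
0.1 [[0.584, 0.438, 0.1], [0.405, 0.633, 0.1]] [[198.0, 9.0, 100.0], [236.0, 271.0, 100.0]] [[180.0, 259.0], [179.0, 363.0]]
0.2 [[0.562, 0.412, 0.2], [0.399, 0.59, 0.2]] [[165.0, 10.0, 200.0], [199.0, 248.0, 200.0]] [[191.0, 223.0], [192.0, 313.0]]
0.3 [[0.54, 0.386, 0.3], [0.393, 0.547, 0.3]] [[131.0, 10.0, 300.0], [162.0, 226.0, 300.0]] [[202.0, 182.0], [207.0, 258.0]]
0.4 [[0.519, 0.36, 0.4], [0.387, 0.504, 0.4]] [[97.0, 10.0, 400.0], [125.0, 203.0, 400.0]] [[216.0, 136.0], [222.0, 198.0]]
```

View pics/s24f.png

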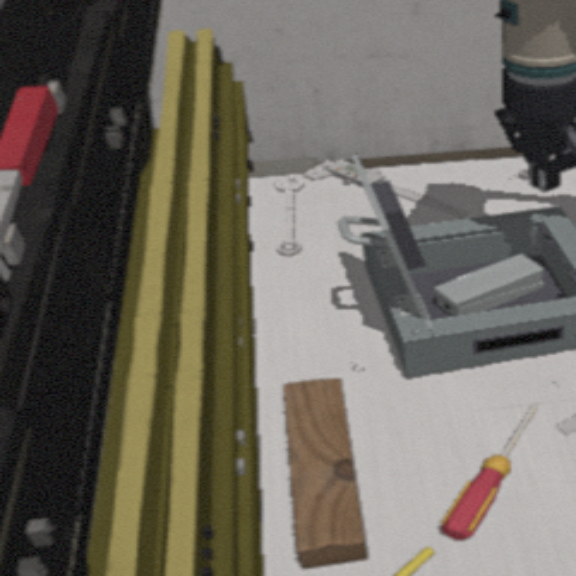

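```bash
python3 -c "
from bf import *
box(150,-48,300)"
```

```text
box [[-65.6 -32.5 167.5]]
t21.85 at [448.7 207.1 167.5] yaw -19.3 w 0.5 F [ 0.1 -0.4  0. ]
shift [  86.6 -192.3 -140.6] turn -1.222 rows>=8.1
 5-row part [  53.1 -118.   -86.3] turn -0.750
```

Emit:
drive_tool --pt "0 0 -48 -0.15 -1" --pt "0 0 -95 -0.3 -1" --pt "5 -10 -137 -0.45 -1" --pt "25 -50 -138 -0.6 -1" --pt "45 -92 -139 -0.75 -1"

```text
clock: 22.35
position: [0.5265, 0.2848, 0.3039]
ee_rot: [0.011, 0.978, 0.208, -0.013]
contact_force: [0.4, -0.8, -0.3]
width: 0.0001
```

```bash
python3 -c "
from bf import *
box(150,-48,300)"
```

```text
box [[ 43.8 -43.4 303.9]]
t22.35 at [526.5 284.8 303.9] yaw 24.0 w 0.1 F [ 0.4 -0.8 -0.3]
shift [ 97.  -43.6   0.2] turn -0.466 rows>=3.1
```

Emit:
drive_tool --pt "45 -20 0 -0.15 -1" --pt "85 -38 0 -0.3 -1" --pt "97 -44 0 -0.45 -1" --pt "97 -44 0 -0.466 -1" --pt "97 -44 0 -0.466 -1"

```text
clock: 22.85
position: [0.5966, 0.3648, 0.2983]
ee_rot: [0.008, 0.904, 0.428, -0.017]
contact_force: [0.3, 0.0, -0.5]
width: 0.0
```

```bash
python3 -c "
from bf import *
snap('wrist','w25.png')
box(150,-48,200)"
```

```text
box [[149.6 -47.2 299.3]]
t22.90 at [596.4 364.2 299.3] yaw 50.6 w 0.0 F [ 0.4 -0.   0.2]
shift [ 4.1  0.7 99.2] turn -0.002 rows>=2.0
```

View pics/w25.png

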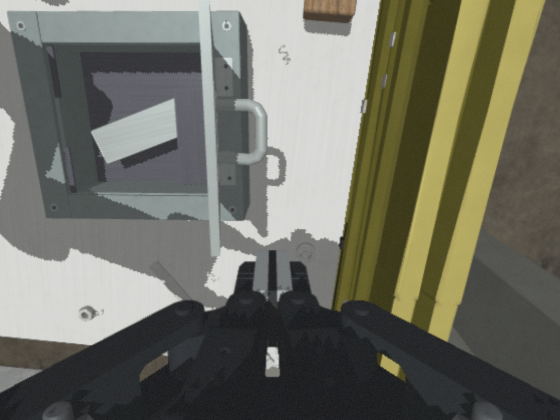

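Emit:
drive_tool --pt "4 0 40 0 -1" --pt "4 0 80 0 -1" --pt "0 0 99 0 -1" --pt "-12 0 99 0 -1" --pt "-24 0 99 0 -1"

```text
clock: 23.4
position: [0.5786, 0.3424, 0.2023]
ee_rot: [0.008, 0.904, 0.427, -0.015]
contact_force: [1.5, 3.3, -2.1]
width: -0.0
```

```bash
python3 -c "
from bf import *
box(120,-48,200)
im=snap('scene','s26.png');cv2.imwrite('pics/s26z.png',cv2.resize(im[100:310,140:340],None,fx=3,fy=2.8,interpolation=3))"
```

```text
box [[121.4 -47.2 202.3]]
t23.40 at [578.6 342.4 202.3] yaw 50.5 w -0.0 F [ 1.5  3.3 -2.1]
shift [-1.3  0.8  2.3] turn -0.003 rows>=0.1
```

View pics/s26z.png

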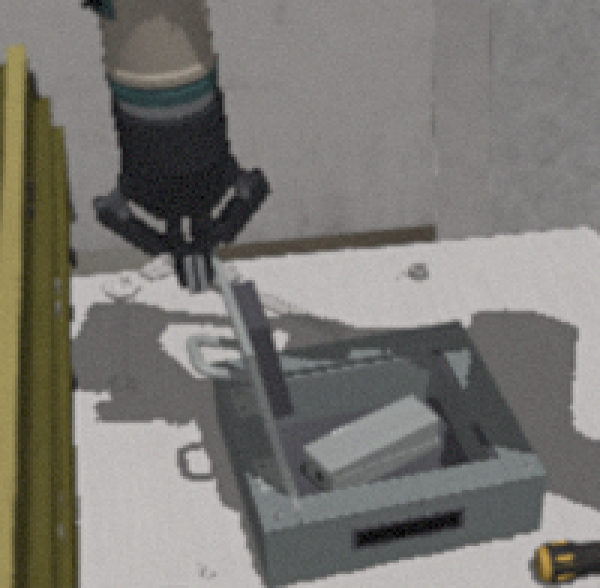

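```bash
python3 - <<'E'
import numpy as np
l=138
for th in np.arange(1.5,-.01,-.1):
    print(round(th,2),round(88-l*np.cos(th)+3.5*np.sin(th),1),round(70.5+l*np.sin(th)+3.5*np.cos(th),1))
E
```

```text
1.5 81.7 208.4
1.4 68.0 207.1
1.3 54.5 204.4
1.2 41.3 200.4
1.1 28.5 195.1
1.0 16.4 188.5
0.9 5.0 180.8
0.8 -5.6 171.9
0.7 -15.3 162.1
0.6 -23.9 151.3
0.5 -31.4 139.7
0.4 -37.7 127.5
0.3 -42.8 114.6
0.2 -46.6 101.3
0.1 -49.0 87.8
-0.0 -50.0 74.0
```

Emit:
drive_tool --pt "-10 0 0 0 -1" --pt "-20 0 0 0 -1" --pt "-30 0 0 0 -1" --pt "-40 0 0 0 -1" --pt "-48 0 0 0 -1"

```text
clock: 23.95
position: [0.5469, 0.3032, 0.2056]
ee_rot: [0.009, 0.904, 0.427, -0.015]
contact_force: [2.4, 2.0, -1.4]
width: 0.0002
```

```bash
python3 -c "
from bf import *
box(57,-48,200)
im=snap('scene','s27.png');cv2.imwrite('pics/s27z.png',cv2.resize(im[100:310,140:340],None,fx=3,fy=2.8,interpolation=3))"
```

```text
box [[ 71.  -47.6 205.6]]
t23.95 at [546.9 303.2 205.6] yaw 50.5 w 0.2 F [ 2.4  2.  -1.4]
shift [-13.8   0.5   6.1] turn -0.004 rows>=0.3
```

View pics/s27z.png

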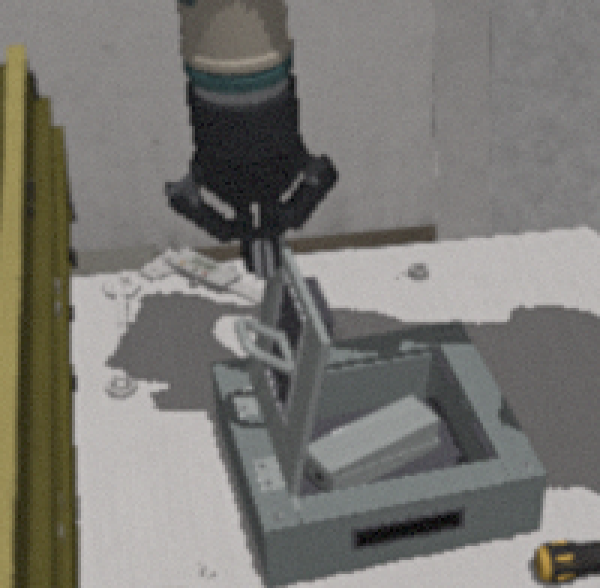

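```bash
cat >> bf.py <<'E'
def rows(pts,yaw=0):
    s=manip.get_state();M=Rt(s);p=s["position"]
    print("t%.2f"%s["clock"],"box",tobox(p,b).round(1)[0],"F",s["contact_force"].round(1))
    for q in pts:
        print(q,((W(b,[np.array(q)/1000])[0]-p)@M*1000).round(1))
E
python3 -c "
from bf import *
rows([(62,-48,204),(54,-48,202),(41,-48,199),(28.5,-48,194),(16,-48,187.5)])"
```

```text
t24.00 box [ 69.4 -47.4 205.5] F [ 1.3 -0.3  0.7]
(62, -48, 204) [-7.3  0.6  1.8]
(54, -48, 202) [-15.2   0.6   4.1]
(41, -48, 199) [-28.1   0.7   7.5]
(28.5, -48, 194) [-40.4   0.7  13. ]
(16, -48, 187.5) [-52.7   0.7  20. ]
```

Emit:
drive_tool --pt "-7 0.6 2 0 -1" --pt "-15 0.6 4 0 -1" --pt "-28 0.7 7.5 0 -1" --pt "-40 0.7 13 0 -1" --pt "-52.5 0.7 20 0 -1"

```text
clock: 24.5
position: [0.512, 0.26, 0.187]
ee_rot: [0.009, 0.904, 0.426, -0.017]
contact_force: [1.4, 1.6, -0.5]
width: 0.0
```

```bash
python3 -c "
from bf import *
rows([(5,-48,180),(-5.6,-48,171),(-15.3,-48,161),(-24,-48,150),(-31.4,-48,139)])"
```

```text
t24.50 box [ 15.4 -47.9 187. ] F [ 1.4  1.6 -0.5]
(5, -48, 180) [-10.2   0.1   7.3]
(-5.6, -48, 171) [-20.4   0.1  16.7]
(-15.3, -48, 161) [-29.7   0.1  27.1]
(-24, -48, 150) [-38.    0.1  38.4]
(-31.4, -48, 139) [-45.    0.1  49.7]
```

Emit:
drive_tool --pt "-10 0 7.5 0 -1" --pt "-20.5 0 16.5 0 -1" --pt "-29.5 0 27 0 -1" --pt "-38 0 38.5 0 -1" --pt "-45 0 49.5 0 -1"

```text
clock: 25.0
position: [0.4811, 0.2225, 0.1384]
ee_rot: [0.009, 0.904, 0.427, -0.018]
contact_force: [0.1, 0.9, 0.2]
width: 0.0
```

```bash
python3 -c "
from bf import *
rows([(-37.7,-48,127),(-42,-48,114),(-46,-48,101),(-47,-48,93),(-48,-48,86)])
im=snap('scene','s28.png');cv2.imwrite('pics/s28z.png',cv2.resize(im[130:310,190:340],None,fx=3.5,fy=3.3,interpolation=3))"
```

```text
t25.00 box [-33.1 -47.7 138.4] F [0.1 0.9 0.2]
(-37.7, -48, 127) [-4.1  0.2 11.6]
(-42, -48, 114) [-7.9  0.2 24.8]
(-46, -48, 101) [-11.4   0.2  37.9]
(-47, -48, 93) [-12.1   0.2  45.9]
(-48, -48, 86) [-12.8   0.2  53. ]
```

View pics/s28z.png

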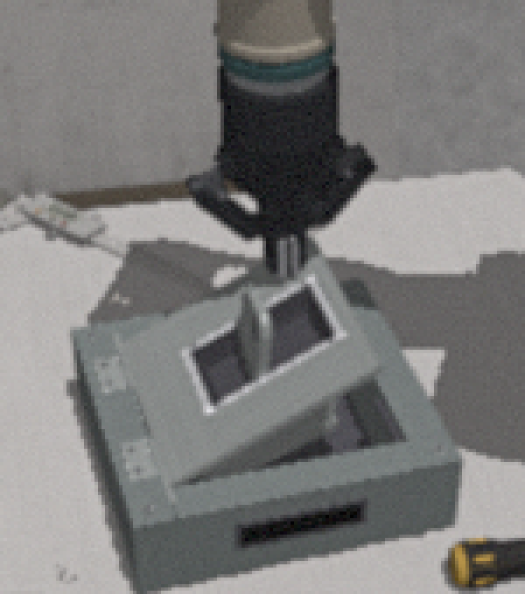

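Emit:
drive_tool --pt "-4 0 11.5 0 -1" --pt "-8 0 25 0 -1" --pt "-11.5 0 38 0 -1" --pt "-12 0 46 0 -1" --pt "-13 0 53 0 -1"

```text
clock: 25.55
position: [0.4681, 0.2088, 0.0837]
ee_rot: [0.009, 0.904, 0.427, -0.022]
contact_force: [-0.6, -0.7, 0.8]
width: -0.0001
```

```bash
python3 -c "
from bf import *
rows([(-50,-48,79),(-50,-48,76),(-50,-48,74),(-50,-48,73)])"
```

```text
t25.55 box [-52.  -46.4  83.7] F [-0.6 -0.7  0.8]
(-50, -48, 79) [2.2 1.6 4.6]
(-50, -48, 76) [2.3 1.6 7.6]
(-50, -48, 74) [2.4 1.6 9.5]
(-50, -48, 73) [ 2.5  1.6 10.5]
```

Emit:
drive_tool --pt "2 1 4.5 0 -1" --pt "2 1 7.5 0 -1" --pt "2 1 9 0 -1" --pt "2 1 10 0 -1"

```text
clock: 25.95
position: [0.4701, 0.2094, 0.0741]
ee_rot: [0.009, 0.904, 0.427, -0.021]
contact_force: [-1.8, 0.2, 8.3]
width: -0.0002
```

Emit:
drive_tool --pt "0 0 1 0 -1" --pt "0 0 2 0 -1" --pt "0 0 2 0 -1"

```text
clock: 26.25
position: [0.4701, 0.2095, 0.074]
ee_rot: [0.01, 0.904, 0.427, -0.021]
contact_force: [-3.9, -0.9, 11.2]
width: -0.0001
```

```bash
python3 -c "
from bf import *
rows([(-50,-48,115),(-32,-48,135),(-32,0,135)])"
```

```text
t26.25 box [-50.2 -47.6  74. ] F [-3.9 -0.9 11.2]
(-50, -48, 115) [ -1.7   0.4 -40.9]
(-32, -48, 135) [ 15.4   0.4 -61.7]
(-32, 0, 135) [ 15.2 -47.6 -61.7]
```

Emit:
drive_tool --pt "-1.7 0 -41 0 -1" --pt "15 0 -70 0 -1" --pt "15 -5 -90 0 -1" --pt "15 -45 -90 0 -1" --pt "15 -45 -90 0 -1"

```text
clock: 26.75
position: [0.4448, 0.2548, 0.1643]
ee_rot: [0.008, 0.904, 0.428, -0.021]
contact_force: [0.5, -1.1, -0.3]
width: 0.0001
```

```bash
python3 - <<'E'
from bf import *
rows([(-31,0,125)])
s=manip.get_state();c=manip.get_calibration("wrist");np.save('w29cal.npy',c,allow_pickle=True)
im=snap('wrist','w29.png')
for f in(.8,.9,1.0,1.05):print(f,proj("wrist",W(b,[[-.007-.044*np.cos(f),0,.0695+.044*np.sin(f)]]),c))
im=snap('scene','s29.png');cv2.imwrite('pics/s29z.png',cv2.resize(im[180:320,190:360],None,fx=4.2,fy=4.2,interpolation=3))
E
```

```text
t26.75 box [-31.1   0.7 164.3] F [ 0.5 -1.1 -0.3]
(-31, 0, 125) [ 1.9  0.9 39.2]
0.8 [[266.4897 221.0538]]
0.9 [[271.6842 222.6865]]
1.0 [[277.4993 224.1801]]
1.05 [[280.6204 224.866 ]]
```

View pics/w29.png

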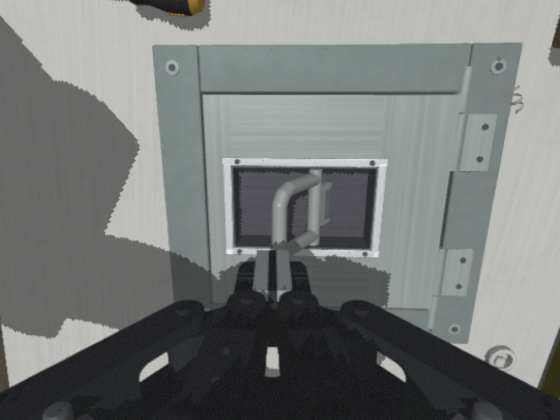

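View pics/s29z.png

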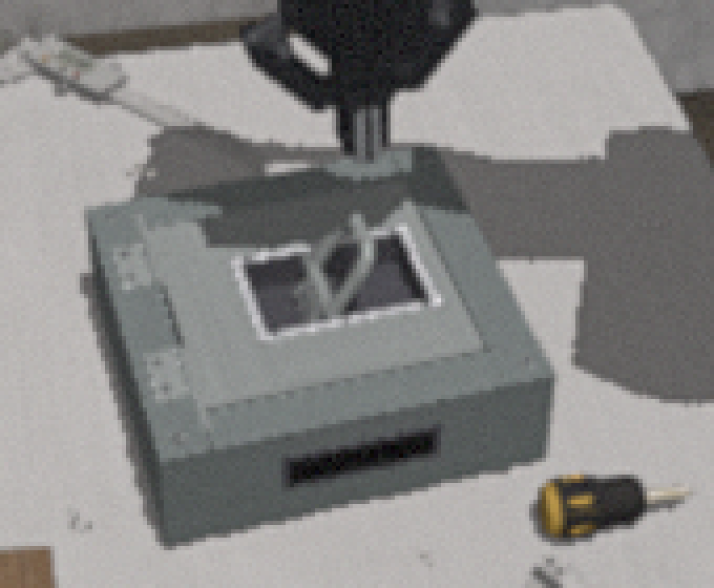

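```bash
python3 - <<'E'
from bf import *
rows([(-31,0,125),(-32,0,113),(-37.5,0,105.6),(-43,0,98.8),(-47,0,91)])
E
```

```text
t26.85 box [-30.8  -2.1 163.6] F [ 1.1  0.3 -0.9]
(-31, 0, 125) [ 1.5 -2.1 38.6]
(-32, 0, 113) [ 1.1 -2.2 50.6]
(-37.5, 0, 105.6) [-4.1 -2.1 58.3]
(-43, 0, 98.8) [-9.3 -2.1 65.3]
(-47, 0, 91) [-12.9  -2.1  73.3]
```

Emit:
drive_tool --pt "1.5 -1.5 38 0 -1" --pt "1 -1.5 50.5 0 -1" --pt "-4 -1.5 58 0 -1" --pt "-9.3 -1.5 65.3 0 -1" --pt "-13 -1.5 73 0 -1"

```text
clock: 27.35
position: [0.4362, 0.2409, 0.0908]
ee_rot: [0.01, 0.904, 0.427, -0.02]
contact_force: [1.0, -0.8, 0.6]
width: 0.0001
```

```bash
python3 - <<'E'
from bf import *
rows([(-50,0,83),(-51,0,77),(-51,0,74),(-51,0,73)])
im=snap('scene','s30.png');cv2.imwrite('pics/s30z.png',cv2.resize(im[180:320,190:360],None,fx=4.2,fy=4.2,interpolation=3))
E
```

```text
t27.35 box [-47.3  -1.4  90.8] F [ 1.  -0.8  0.6]
(-50, 0, 83) [-2.3 -1.4  7.9]
(-51, 0, 77) [-3.1 -1.4 14. ]
(-51, 0, 74) [-2.9 -1.4 17. ]
(-51, 0, 73) [-2.9 -1.4 18. ]
```

View pics/s30z.png

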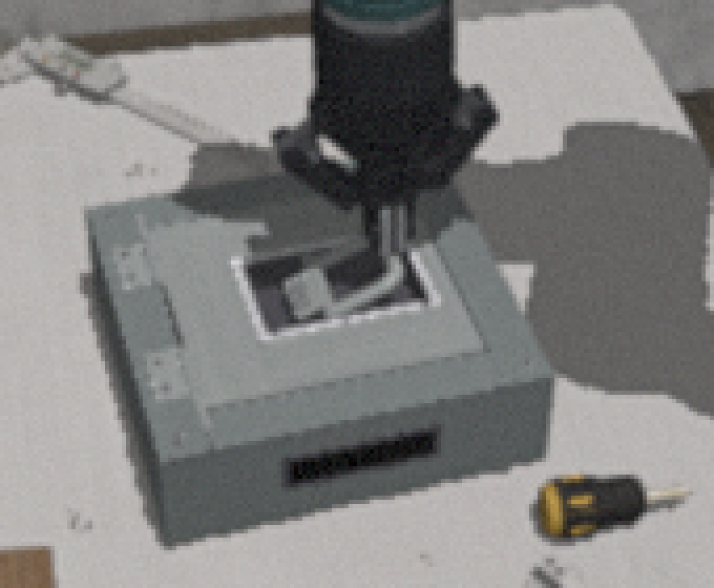

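Emit:
drive_tool --pt "-2.3 -1 8 0 -1" --pt "-3 -1 14 0 -1" --pt "-3 -1 16.5 0 -1" --pt "-3 -1 18 0 -1" --pt "-3 -1 19 0 -1"

```text
clock: 27.9
position: [0.432, 0.238, 0.0729]
ee_rot: [0.01, 0.904, 0.427, -0.021]
contact_force: [-4.9, -2.4, 22.4]
width: 0.0003
```

Emit:
drive_tool --pt "0 0 -15 0 -1" --pt "0 0 -55 0 -1" --pt "-20 20 -100 0 -1" --pt "-55 45 -130 0 -1" --pt "-55 45 -130 0 -1"

```text
clock: 28.4
position: [0.4381, 0.1697, 0.2094]
ee_rot: [0.012, 0.904, 0.426, -0.018]
contact_force: [1.4, 0.5, -0.3]
width: -0.0001
```

```bash
python3 - <<'E'
from bf import *
rows([(-31,0,125)])
im=snap('wrist','w31.png')
im=snap('scene','s31.png');cv2.imwrite('pics/s31z.png',cv2.resize(im[180:320,190:360],None,fx=4.2,fy=4.2,interpolation=3))
E
```

```text
t28.40 box [-101.2  -48.   209.4] F [ 1.4  0.5 -0.3]
(-31, 0, 125) [ 73.5 -48.7  81. ]
```

View pics/w31.png

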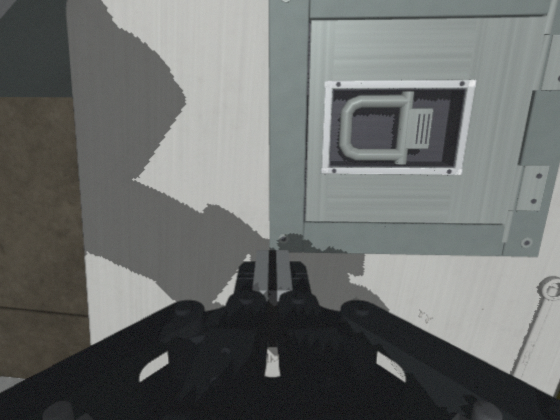

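View pics/s31z.png

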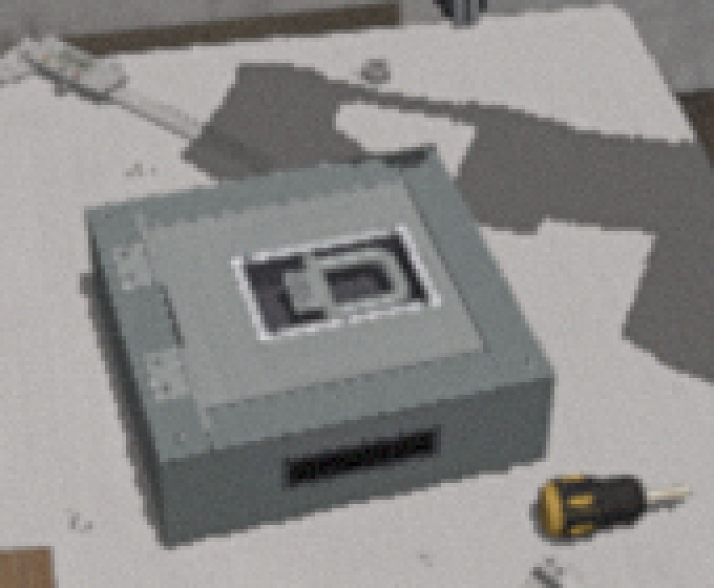

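```bash
python3 - <<'E'
from bf import *
a=cv2.imread('pics/scene0.png').astype(int);c=cv2.imread('pics/s31.png').astype(int)
d=cv2.GaussianBlur(np.abs(a-c).mean(2).astype(np.float32),(3,3),0)
for n,r in dict(ring=(232,264,244,300),hatch=(225,285,225,306),driver=(285,315,310,360),square=(308,345,285,350),spanner=(190,245,170,190)).items():
    print(n,d[r[0]:r[1],r[2]:r[3]].mean().round(1),d[r[0]:r[1],r[2]:r[3]].max().round(1))
s=manip.get_state();print(s["clock"],s["contact_force"])
manip.sign_off()
E
```

```text
ring 8.9 26.6
hatch 9.3 72.6
driver 10.2 15.0
square 11.7 15.2
spanner 11.1 14.7
28.5 [-0.5586  0.6952 -1.0572]
the job is handed in; nothing more can be done
```

The job is handed in at 28.5 s of the 72 s allowed. The wedge is back on its mate in the pit, the hatch is shut, and the ring is folded flat in its cup.

**What I did:**
1. I pressed the tail, which flipped the ring up to about 1 rad.
2. I lifted the hatch by the ring to about 1.3 rad, then pushed it with the closed fingers to its stop. The push force rose to about 28 N there.
3. I laid the wedge on its mate and squared the two by closing the fingers on them.
4. I swung the hatch down, pressed it shut, and pressed the ring flat.

**Disagreement with the text:** the pictures showed the mate's thick end towards the hinge, not the front, and the mate turned about 20° from the box's x axis. I went by the pictures, so the wedge's thick end points to the front, over the mate's thin end.

**Last checks:**
- **Pair:** the fingers closed to 39.8 mm on the pair, which should be 40 mm wide. Its shadow had an even width, so it lies level, and its ends looked flush in the picture. I did not measure them.
- **Hatch and ring:** the hatch stopped the fingertip at z = 74.0 mm, level with the deck, and the ring bar stopped it at 72.9 mm. The last scene picture looks like the first one at the ring.
- **Image differences:** there was no change at the driver, square or spanner beyond the image noise. Single pixels in the hatch area differ by up to 73 grey levels. I did not look into this; my guess is the gripper's shadow on the box's corner.
- **Not compared by numbers:** the nut and caliper still lie in place in the last picture.
- **Tool tilt:** the tool had picked up about 0.04 rad of tilt by the end from the pushes. I saw no effect on the result.

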